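Put the fired glaze tests up on the ring post and the rail

TASK

Put this batch of glaze tests up for inspection: thread the three clay rings down over the post in order of size, largest at the bottom and each fully home, then set the wooden cap on top of the post. Hang every saddle tile that is there astride the rail's bar with a leg down on either side, before or after the rings. Leave the jar, the label roll and the flat test tile where they are.

Things in the scene. Friction and masses are not known exactly. Their poses are not given: they have to be found in the camera images.
- rail_stand: Fixed wooden drying rail: base board 70 x 290 x 12 mm, two uprights 22 x 18 mm centred 131 mm either side of the middle, topping out 122 mm above the bench, and a round bar of 14 mm diameter between them. Origin: middle of the underside, on the bench; y runs along the bar, z up, x across the bar.
- bar_top (a point): Highest line of the bar at mid-length, 115 mm above the bench; axes as rail_stand (y along the bar). The bar is clear for 122 mm either way along y from here, to the inner faces of the uprights.
- post_stand: Fixed wooden ring post: round foot of 100 mm diameter, 12 mm thick, with a round post of 24 mm diameter standing up from its middle to 84 mm above the bench (72 mm above the foot), its tip chamfered 3 mm. A bag sealer up to 105 mm tall lies between it and the rail: cross above that. Origin: middle of the underside, on the bench; z up.
- post_foot (a point): On the post's axis at the top face of its foot, 12 mm above the bench.
- cap: Turned wooden cap, the only plain-wood loose piece: round, 46 mm diameter, 38 mm tall, with a blind hole of 32 mm diameter and 16 mm depth in its underside; it stands hole down. About 60 g. Set on the post it rests with the bottom of its hole on the post's tip, so its underside is then 68 mm above the bench. Origin: centre of the underside; z up.
- ring_large: Fired-clay test ring, large of three: outer diameter 68 mm, hole 32 mm, wall 18 mm, 18 mm thick, lying flat, 60 to 100 g. Origin: centre of the hole at the underside; z is the ring's axis. In its place on the post its underside is 12 mm above the bench. It can be gripped across its outside.
- ring_medium: Fired-clay test ring, medium of three: outer diameter 59 mm, hole 32 mm, wall 13.5 mm, 18 mm thick, lying flat, 60 to 100 g. Origin: centre of the hole at the underside; z is the ring's axis. In its place on the post its underside is 30 mm above the bench. It can be gripped across its outside.
- ring_small: Fired-clay test ring, small of three: outer diameter 50 mm, hole 32 mm, wall 9 mm, 18 mm thick, lying flat, 60 to 100 g. Origin: centre of the hole at the underside; z is the ring's axis. In its place on the post its underside is 48 mm above the bench. It can be gripped across its outside.
- saddle_1: Clay saddle tile (2 to 4 present, all alike; None if absent): upside-down U, leg ends glazed white, standing on its legs. 38 mm across the legs (x), 46 wide (y), 70 tall; walls 8, gap 22 wide and 62 deep, inner corners bevelled, 140 g. Origin: underside centre between the feet; z up. The legs' outer faces (normal to x) are flat up to 57 mm: grip there.
- saddle_1_crown (a point): Middle of the inner underside of that saddle tile's bend, 62 mm above its feet: the spot that rests on the bar; axes as the tile.
- saddle_2: Clay saddle tile (2 to 4 present, all alike; None if absent): upside-down U, leg ends glazed white, standing on its legs. 38 mm across the legs (x), 46 wide (y), 70 tall; walls 8, gap 22 wide and 62 deep, inner corners bevelled, 140 g. Origin: underside centre between the feet; z up. The legs' outer faces (normal to x) are flat up to 57 mm: grip there.
- saddle_2_crown (a point): Middle of the inner underside of that saddle tile's bend, 62 mm above its feet: the spot that rests on the bar; axes as the tile.
- saddle_3: Clay saddle tile (2 to 4 present, all alike; None if absent): upside-down U, leg ends glazed white, standing on its legs. 38 mm across the legs (x), 46 wide (y), 70 tall; walls 8, gap 22 wide and 62 deep, inner corners bevelled, 140 g. Origin: underside centre between the feet; z up. The legs' outer faces (normal to x) are flat up to 57 mm: grip there.
- saddle_3_crown (a point): Middle of the inner underside of that saddle tile's bend, 62 mm above its feet: the spot that rests on the bar; axes as the tile.
- saddle_4: Clay saddle tile (2 to 4 present, all alike; None if absent): upside-down U, leg ends glazed white, standing on its legs. 38 mm across the legs (x), 46 wide (y), 70 tall; walls 8, gap 22 wide and 62 deep, inner corners bevelled, 140 g. Origin: underside centre between the feet; z up. The legs' outer faces (normal to x) are flat up to 57 mm: grip there.
- saddle_4_crown (a point): Middle of the inner underside of that saddle tile's bend, 62 mm above its feet: the spot that rests on the bar; axes as the tile.
- jar: Bystander: glaze jar with black lid and blue body, 61 mm diameter, 75 mm tall. Origin: centre of the underside.
- label_roll: Bystander: white label roll, 60 mm diameter, 26 mm tall, lying flat. Origin: centre of the underside.
- test_tile: Bystander: flat glaze test tile, 72 x 48 x 9 mm, half blue. Origin: centre of the underside.
There are look-alikes about, which are no part of the job. What is shaped like the cap but red is not meant.

How it is judged (in metres and radians):
On the way, in this order (a step that is already met when the one before it is completed fails the run):
1. all three rings lie home on the post, largest at the bottom, smallest on top (height (world z) of ring_large between 0.008 and 0.016 m and horizontal distance between each of ring_large, ring_medium, ring_small and post_foot below 0.008 m and angle between each of ring_large, ring_medium, ring_small's own z axis and vertical below 0.12 rad and height (world z) of ring_medium between 0.026 and 0.034 m and height (world z) of ring_small between 0.044 and 0.052 m), for 0.2 s.
2. the cap sits on the post over the rings (height (world z) of cap between 0.063 and 0.073 m and horizontal distance between cap and post_foot below 0.01 m and angle between cap's own z axis and vertical below 0.2 rad), for 0.2 s.
At the end, for the whole second after the job is handed in: Rings flat on the post, large to small upward (height within 4 mm, axis 8 mm, tilt 0.12 rad); cap upright on its tip (5 mm, 10 mm, 0.2 rad); each present saddle astride the bar between the uprights (crown within 8 mm across, -4 to +8 mm in height; tilt and heading within 0.3 rad); all at rest (all of step 1 and all of step 2 and z of saddle_1_crown in the frame of bar_top between -0.004 and 0.008 m and x of saddle_1_crown in the frame of bar_top between -0.008 and 0.008 m and y of saddle_1_crown in the frame of bar_top between -0.12 and 0.12 m and angle between each of saddle_1, saddle_2, saddle_3, saddle_4's own z axis and vertical below 0.3 rad and angle between the y axis of each of saddle_1, saddle_2, saddle_3, saddle_4 and the y axis of rail_stand, either way round below 0.3 rad and z of saddle_2_crown in the frame of bar_top between -0.004 and 0.008 m and x of saddle_2_crown in the frame of bar_top between -0.008 and 0.008 m and y of saddle_2_crown in the frame of bar_top between -0.12 and 0.12 m and z of saddle_3_crown in the frame of bar_top between -0.004 and 0.008 m and x of saddle_3_crown in the frame of bar_top between -0.008 and 0.008 m and y of saddle_3_crown in the frame of bar_top between -0.12 and 0.12 m and z of saddle_4_crown in the frame of bar_top between -0.004 and 0.008 m and x of saddle_4_crown in the frame of bar_top between -0.008 and 0.008 m and y of saddle_4_crown in the frame of bar_top between -0.12 and 0.12 m and linear speed of each of ring_large, ring_medium, ring_small, saddle_1, saddle_2, saddle_3, saddle_4, cap below 0.03 m/s); the robot touches nothing.
It fails at once if the jar is moved more than 30 mm (distance of jar from where it was at the start of the episode above 0.03 m).
It fails at once if the label_roll is moved more than 30 mm (distance of label_roll from where it was at the start of the episode above 0.03 m).
It fails at once if the test_tile is moved more than 30 mm (distance of test_tile from where it was at the start of the episode above 0.03 m).
Of saddle_1, saddle_2, saddle_3, saddle_4 only 2 to 4 are there at a start; the rules pass over those that are not, and their reading is None.
At some moment in a run one of ring_large, ring_medium, ring_small may be knocked a few centimetres aside while the robot is not near it.
It also fails if it takes over 210 s, if anything falls off the work surface, if the arm or the gripper's body presses on something with over 40 N, if the wrist force passes 120 N, or if a joint passes its speed limit or range.

ROBOT

A 6-joint arm with a two-finger parallel gripper is mounted at the origin on the work surface; the furniture and walls round the work are solid. World frame = base frame: x ahead of the robot, y to its left, z up, the work surface at z = 0. Lengths are in mm, angles in degrees, forces in N, time in s.
With the tool pointing down it reaches from about 300 to 850 mm from the base axis. Payload 4.2 kg.
Tool frame: the origin (TCP) lies between the finger pads; the fingertips stand 19 mm ahead of it and the grasp point (between the pads) is the TCP; z points along the fingers, x is the direction in which the jaws open and shut, and the axes are right-handed (so a half turn about z gives the same grasp; the last joint's range is limited). The gripper opens to 91 mm and grips with 3 to 60 N. Pads are 32 mm wide; open, the fingers measure 118 mm over their backs; the gripper's body (76 mm by 178 mm) begins 60 mm behind the grasp point.
Start: joints at [-67.552, 18.312, 89.639, -0, 72.044, -1.146], TCP at [230.153, -526.945, 232.976] pointing down, gripper open.
Joint ranges: [-177.97, 177.97], [-48.28, 115.42], [12.27, 149.76], [-77.06, 257.06], [2.81, 150.46], [-146.56, 146.56]. Speed limits (degrees/s): [147.25, 147.25, 180, 180, 180, 180].

INTERFACE

Orientations are given as [roll, pitch, yaw] about the fixed x, y, z axes, in that order (R = Rz(yaw) Ry(pitch) Rx(roll)).
In Python, from workcell import sensors, grab_frame, env gives the robot as it stands.
- The arm moves only by the tool servo_tool, never from a script. Its argument "motion" is one flat list of numbers, 7 for each row, row after row: the shift along the world's x, y, z in mm, then the turn, a rotation vector about the world's x, y, z in rad, then the opening in per cent of the stroke, from 0 (shut) to 100 (fully open). In form: [x, y, z, rx, ry, rz, grip, x, y, z, rx, ry, rz, grip, ...]. A call has 1 to 10 rows; each row shifts and turns the commanded pose from where the row before left it; what a row does not reach is not made up. A row lasts 1/12 s, in which the tool goes at most 41.7 mm and 7.16 degrees, less where a joint would pass 70% of its speed; a pose out of reach is approached as far as the arm can. A call with a gripper value outside its range is refused whole. The fingers move at their own pace and stop on an object; "newtons" is the grip in N (left out, the last holds). Time passes only in rows, so rows that do not move let the fingers close. It gives the time, the measured TCP pose, the force and the opening at its end, in the units of the state.
- sensors.state(): the state, without advancing time (a new reading comes with each control period).
- grab_frame(name): name is "side" or "top"; returns a dict with "image" (480x640x3 uint8, red, green, blue), "depth" (480x640 float32, mm along the optical axis (not along the pixel's ray), 0 where there is no reading), "fx", "fy", "cx", "cy" (pixels), "extrinsics" (4x4, takes a point from camera to world coordinates). Camera axes: x right, y up, looking along -z (the intrinsics and any distortion apply to the point x, -y, -z); pixel columns grow to the right and rows downward; lengths in mm; the calibration is good to about 2 mm. A picture is of the moment at which its call begins.
- env.job_done(): hands the job in, once; it reports no verdict.
The state is a dict: "time_s": time; "qpos": joint angles; "qvel": joint speeds; "effort": joint torques, N m; "ee_pos": TCP position; "ee_rot": TCP orientation; "force": force on the tool from outside, world axes, zero at the start; "torque": the same for the moment, N m; "gripper_width": finger opening in mm.
Only numpy, scipy, OpenCV 4.12 (cv2) and the standard library are available. Lean on these libraries where they do the work, as an engineer would, in place of code of your own. Each camera call takes 0.05 s, during which the arm holds its last target.

## Working session

There is one attempt and no reset: what is moved stays moved. The work goes in short steps, Python scripts to look and compute and a tool call to move; the robot and the scene stay as the last step left them, time stands still between calls to the robot, and variables do not carry over. Pictures are saved under pics/ and viewed, and the job is handed in when it is done.

Besides the shell and the picture viewer there is one more tool, called after ">>>" as name(argument=value, ...) on one line, values as JSON. servo_tool: Moves the arm, as the interface text tells. Its arguments: {"type":"object","properties":{"motion":{"type":"array"},"newtons":{"type":"number"}},"required":["motion"]}

```bash
mkdir -p pics; ls; python3 - <<'E'
from workcell import sensors, grab_frame, env
import cv2, numpy as np
print(sensors.state())
for n in ("side","top"):
    f=grab_frame(n)
    print(n,f['fx'],f['fy'],f['cx'],f['cy'],np.round(f['extrinsics'],3).tolist(),[k for k in f], (f['depth']>0).mean())
    cv2.imwrite(f'pics/{n}0.png',f['image'][:,:,::-1])
E
```

```text
pics
{'time_s': 0.0, 'qpos': array([-6.75512495e+01,  1.83499495e+01,  8.97049275e+01,  9.88576617e-04,
        7.20418393e+01, -1.14394564e+00]), 'qvel': array([ 0.03558083, -0.09268084,  0.00789312, -0.04525551, -0.03172904,
       -0.05172517]), 'effort': array([-2.53578459e-03, -4.12461805e+01, -2.31978071e+01,  7.25922128e-02,
        4.58117772e-02, -1.54101836e-04]), 'ee_pos': array([ 229.9844562 , -526.50973602,  232.14721   ]), 'ee_rot': array([-1.79997129e+02,  9.66782428e-02, -6.64076070e+01]), 'force': array([-0.06972338,  0.26869915, -0.56584907]), 'torque': array([-0.0345681 , -0.01842703,  0.0204636 ]), 'gripper_width': 91.1217160937171}
side 608.4981067481905 608.4981067481905 317.6127538227751 244.0416260954099 [[0.999, 0.005, -0.045, 433.145], [-0.042, 0.447, -0.894, -1389.035], [0.016, 0.895, 0.447, 776.293], [0.0, 0.0, 0.0, 1.0]] ['image', 'depth', 'fx', 'fy', 'cx', 'cy', 'extrinsics'] 0.99607421875
top 481.33805093001297 481.33805093001297 321.31580915310985 236.59419426166423 [[-0.009, 0.988, -0.151, 338.249], [-1.0, -0.007, 0.015, 6.569], [0.014, 0.151, 0.988, 1263.731], [0.0, 0.0, 0.0, 1.0]] ['image', 'depth', 'fx', 'fy', 'cx', 'cy', 'extrinsics'] 0.9959798177083333
```

View pics/side0.png

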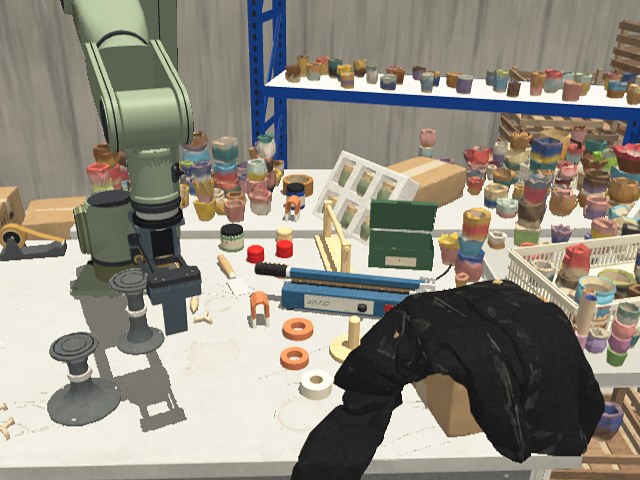

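View pics/top0.png

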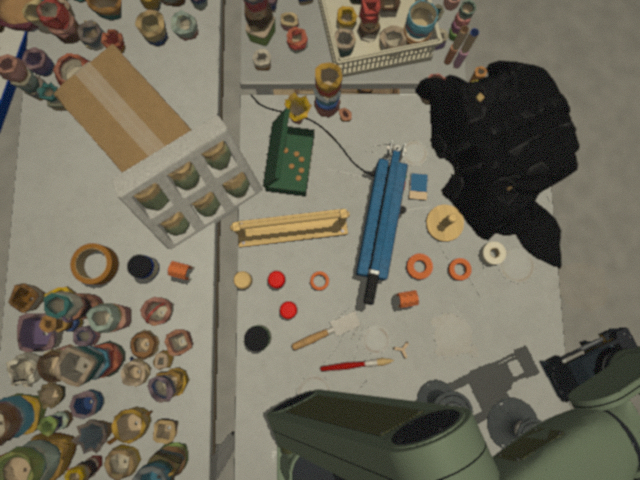

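```bash
cat > h.py <<'E'
from workcell import sensors, grab_frame, env
import cv2, numpy as np
def cloud(f):
    d=f['depth'].astype(float); v,u=np.mgrid[0:480,0:640]
    P=np.stack([(u-f['cx'])/f['fx']*d,-(v-f['cy'])/f['fy']*d,-d],-1)
    E=np.array(f['extrinsics']); return P@E[:3,:3].T+E[:3,3]
def ray(f,u,v,z):
    E=np.array(f['extrinsics']); r=E[:3,:3]@np.array([(u-f['cx'])/f['fx'],-(v-f['cy'])/f['fy'],-1.]); o=E[:3,3]
    return o+r*(z-o[2])/r[2]
def crop(f,x0,y0,x1,y1,s,name):
    cv2.imwrite('pics/'+name,cv2.resize(f['image'][y0:y1,x0:x1,::-1],None,fx=s,fy=s,interpolation=cv2.INTER_CUBIC))
E
python3 - <<'E'
from h import *
f=grab_frame('side');g=grab_frame('top')
crop(f,180,170,440,360,3,'s1.png');crop(g,110,160,370,355,3,'t1.png');crop(g,330,130,590,325,3,'t2.png')
P=cloud(g);Q=cloud(f)
for u,v in [(180,270),(140,267),(408,298),(257,338),(243,280),(277,280),(320,281),(420,265),(460,268),(494,252),(445,222),(300,260),(200,300),(500,300),(380,320),(418,185),(292,225),(385,220),(447,222)]:
    print('top',u,v,np.round(P[v,u]))
for u,v in [(293,207),(260,300),(232,230),(285,232),(297,325),(294,357),(316,378),(353,320),(294,186),(330,205),(340,235)]:
    print('side',u,v,np.round(Q[v,u]))
E
```

```text
top 180 270 [440. 339.  70.]
top 140 267 [448. 437.  72.]
top 408 298 [ 366. -224.   71.]
top 257 338 [272. 148.  58.]
top 243 280 [416. 188.  35.]
top 277 280 [415. 102.  36.]
top 320 281 [414.  -8.  -6.]
top 420 265 [ 455. -274.   -7.]
top 460 268 [ 445. -377.    2.]
top 494 252 [ 488. -472.   -3.]
top 445 222 [ 561. -332.   46.]
top 300 260 [470.  44.  -6.]
top 200 300 [367. 304.  -1.]
top 500 300 [ 361. -480.   -4.]
top 380 320 [ 312. -163.    0.]
top 418 185 [ 669. -274.    8.]
top 292 225 [562.  65.   9.]
top 385 220 [ 559. -171.   85.]
top 447 222 [ 558. -333.   57.]
side 293 207 [443. 404.  13.]
side 260 300 [ 366. -246.   68.]
side 232 230 [273. 134.  60.]
side 285 232 [418. 174.  34.]
side 297 325 [ 447. -255.    8.]
side 294 357 [ 440. -359.   -1.]
side 316 378 [ 482. -450.   17.]
side 353 320 [ 561. -348.   82.]
side 294 186 [446. 429.  75.]
side 330 205 [545. 181. 114.]
side 340 235 [558. -11. 113.]
```

View pics/s1.png

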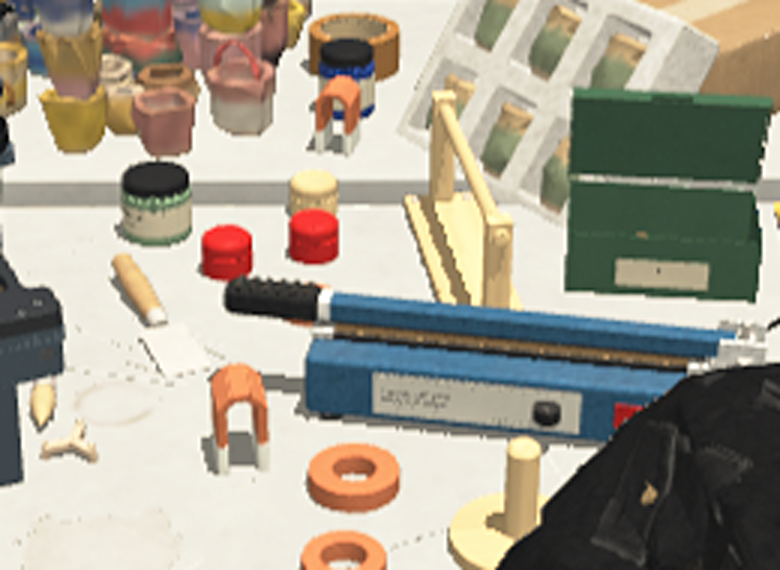

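View pics/t1.png

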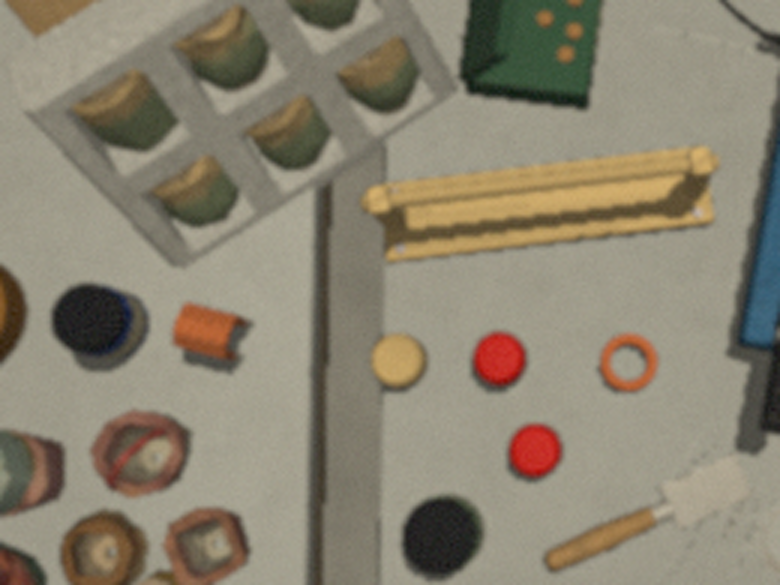

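View pics/t2.png

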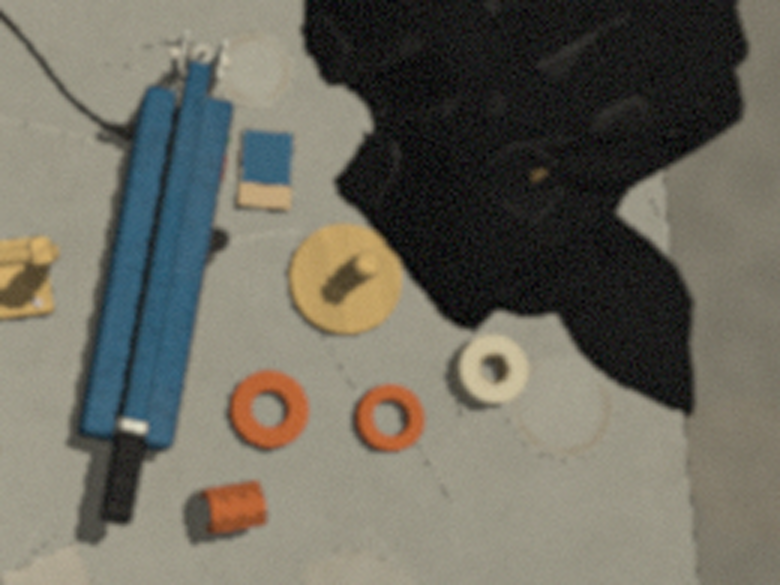

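```bash
python3 - <<'E'
from h import *
F={n:grab_frame(n) for n in('top','side')}
for n,f in F.items():
    hsv=cv2.cvtColor(f['image'],cv2.COLOR_RGB2HSV); P=cloud(f)
    # table z check
    for (x0,x1,y0,y1) in [(300,400,-150,0),(330,420,-480,-300),(380,450,-180,-60),(330,420,260,330)]:
        m=(P[...,0]>x0)&(P[...,0]<x1)&(P[...,1]>y0)&(P[...,1]<y1)&(abs(P[...,2])<25)
        print(n,'table z',(x0,y0),np.median(P[m][:,2]).round(1),P[m][:,2].std().round(1))
    m=((hsv[...,0]>4)&(hsv[...,0]<14)&(hsv[...,1]>140)&(hsv[...,2]>80)).astype(np.uint8)
    cs,_=cv2.findContours(m,cv2.RETR_EXTERNAL,cv2.CHAIN_APPROX_NONE)
    for c in cs:
        if cv2.contourArea(c)<40: continue
        x,y,w,h=cv2.boundingRect(c); p=P[y+h//2,x+w//2]
        if x<150 and n=='top' or y<150: continue
        (u,v),s,a=cv2.minAreaRect(c)
        hh=18 if abs(np.median(P[y:y+h,x:x+w][m[y:y+h,x:x+w]>0][:,2]))<40 else 70
        e=cv2.fitEllipse(c)
        print(n,(x,y,w,h),cv2.contourArea(c),'medz',np.median(P[y:y+h,x:x+w][m[y:y+h,x:x+w]>0][:,2]).round(1),'minrect',np.round((u,v,*s,a),1),'ell',np.round(e[0],1),'world',ray(f,u,v,hh).round(1),ray(f,*e[0],hh).round(1))
P=cloud(F['top'])
# heights map around post/jacket
for n,f in F.items():
    P=cloud(f)
    print(n)
    for x in range(740,380,-30):
        r=[]
        for y in range(-100,-520,-30):
            m=(abs(P[...,0]-x)<15)&(abs(P[...,1]-y)<15)
            r.append(int(P[m][:,2].max()) if m.any() else -99)
        print(x,r)
E
```

```text
top table z (300, -150) -0.4 3.6
top table z (330, -480) -0.8 3.1
top table z (380, -180) -0.8 3.8
top table z (330, 260) -1.4 4.6
top (398, 291, 20, 16) 224.0 medz 66.5 minrect [408.1 298.8  14.2  18.5  79.7] ell [407.9 298.6] world [ 364.3 -224.2   70. ] [ 364.7 -223.7   70. ]
top (311, 272, 18, 18) 231.0 medz 16.9 minrect [319.5 280.5  17.   17.   90. ] ell [319.1 280.5] world [414.2  -6.6  18. ] [414.1  -5.5  18. ]
top (168, 262, 23, 17) 220.0 medz 66.6 minrect [178.5 270.   20.5  14.   15.9] ell [178.4 269.9] world [439.7 342.4  70. ] [439.9 342.5  70. ]
top (449, 259, 22, 21) 341.0 medz 16.5 minrect [459.5 269.   20.   21.   90. ] ell [459.4 269. ] world [ 441.1 -371.2   18. ] [ 441.1 -370.8   18. ]
top (407, 254, 25, 25) 460.5 medz 17.0 minrect [419. 266.  24.  24.  90.] ell [419.  266.1] world [ 449.8 -265.8   18. ] [ 449.5 -265.8   18. ]
side table z (300, -150) -2.0 2.4
side table z (330, -480) -1.9 2.9
side table z (380, -180) -2.0 5.4
side table z (330, 260) -4.0 7.5
side (281, 348, 27, 22) 469.0 medz 14.0 minrect [294.  358.5  21.   26.   90. ] ell [294.  358.3] world [ 
[... 1306 characters left out ...]
0 [-99, -99, -99, 90, 90, -99, -99, -99, -99, -99, 183, 196, 203, 202]
680 [-99, -99, -99, 90, 91, 53, -99, -99, -99, -99, 184, 195, 197, 197]
650 [-99, -99, 86, 91, 77, 48, -99, -99, -99, -99, 178, 183, 184, 187]
620 [-99, -99, 89, 90, 58, 1, 0, -99, -99, -99, 153, 156, 155, 143]
590 [-99, -99, 91, 93, 60, 41, 1, 14, 41, -99, 124, 126, 109, 106]
560 [113, -99, 91, 91, 60, 0, 9, 12, 84, 82, 86, 93, 95, 97]
530 [-99, -99, 92, 92, 57, 1, 2, 13, 13, 13, 9, 58, 59, 56]
500 [-99, 86, 92, 79, 42, 2, 3, 1, 2, 1, 1, 25, 27, 27]
470 [-99, 89, 92, 59, 1, 19, 22, 18, 3, 19, 18, 26, 27, 27]
440 [-99, 93, 94, 60, 13, 19, 18, 19, 18, 19, 21, 1, 26, 24]
410 [1, 97, 99, 60, 2, 17, 20, 1, 1, 19, 19, 2, 1, 2]
```

```bash
python3 - <<'E'
from h import *
F={n:grab_frame(n) for n in('top','side')}
crop(F['top'],500,300,640,420,5,'grip.png')
Q=np.concatenate([cloud(f).reshape(-1,3) for f in F.values()])
# post: top-view pixels of post tip by depth + side
for n,f in F.items():
    P=cloud(f)
    m=(np.hypot(P[...,0]-560,P[...,1]+337)<30)&(P[...,2]>40)
    p=P[m];print(n,len(p),p.mean(0).round(1),p.min(0).round(),p.max(0).round())
    vv,uu=np.nonzero(m);print(uu.min(),uu.max(),vv.min(),vv.max())
    hsv=cv2.cvtColor(f['image'],cv2.COLOR_RGB2HSV)
    m=(P[...,2]>3)&(np.hypot(P[...,0]-560,P[...,1]+337)<70)&(hsv[...,0]>12)&(hsv[...,0]<28)&(hsv[...,1]>70)&(hsv[...,2]>60)
    c=max(cv2.findContours(m.astype(np.uint8),0,1)[0],key=cv2.contourArea);e=cv2.fitEllipse(cv2.convexHull(c)) 
    print('foot',e,ray(f,*e[0],12).round(1))
c=np.array([560,-336])
for a in range(0,180,15):
    t=np.radians(a);d=Q[:,:2]-c
    l=d@[np.cos(t),np.sin(t)];w=d@[-np.sin(t),np.cos(t)]
    r=[]
    for L,W in((97,46),(46,97)):
        m=(abs(l)<L)&(abs(w)<W)&(np.hypot(*d.T)>25);r.append(np.percentile(Q[m][:,2],99.5).round())
    print(a,r)
E
```

```text
top 115 [ 564.2 -338.    73.5] [ 554. -353.   41.] [ 577. -329.   87.]
444 457 213 225
foot ((444.9591369628906, 222.38780212402344), (37.04640197753906, 38.34624099731445), 82.45439910888672) [ 565.7 -340.7   12. ]
side 235 [ 562.7 -350.1   64.8] [ 552. -358.   40.] [ 576. -334.   84.]
348 359 317 338
foot ((346.2227783203125, 339.5084228515625), (27.77220916748047, 46.958797454833984), 25.539670944213867) [ 552.1 -317.8   12. ]
0 [np.float64(119.0), np.float64(122.0)]
15 [np.float64(66.0), np.float64(145.0)]
30 [np.float64(39.0), np.float64(152.0)]
45 [np.float64(35.0), np.float64(146.0)]
60 [np.float64(69.0), np.float64(147.0)]
75 [np.float64(99.0), np.float64(152.0)]
90 [np.float64(122.0), np.float64(119.0)]
105 [np.float64(145.0), np.float64(66.0)]
120 [np.float64(152.0), np.float64(39.0)]
135 [np.float64(146.0), np.float64(35.0)]
150 [np.float64(147.0), np.float64(69.0)]
165 [np.float64(152.0), np.float64(99.0)]
```

View pics/grip.png

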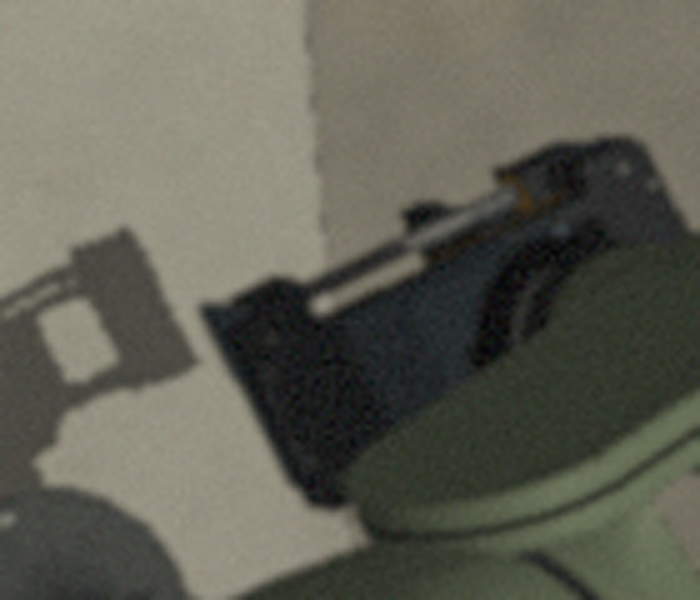

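```bash
python3 - <<'E'
from h import *
F={n:grab_frame(n) for n in('top','side')}
crop(F['top'],415,195,475,250,12,'pt.png');crop(F['side'],320,305,380,365,10,'ps.png')
E
```

```text
(no output)
```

View pics/pt.png

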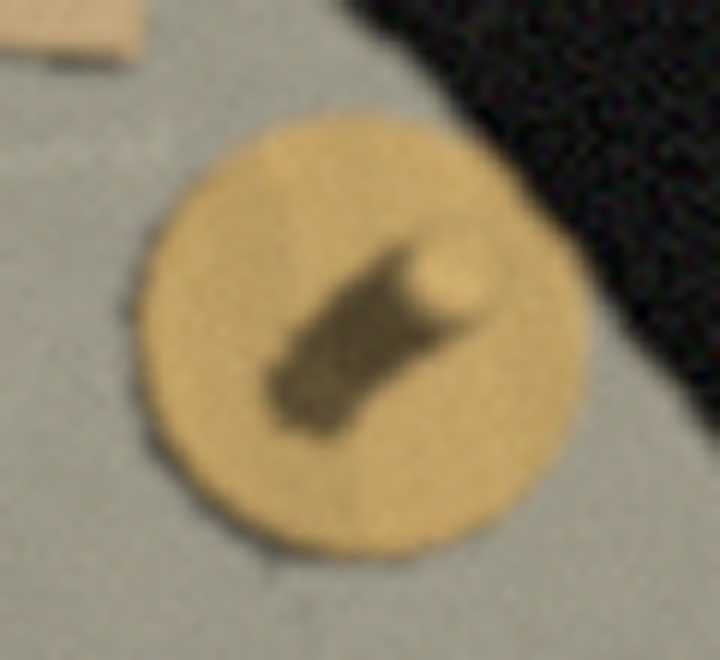

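View pics/ps.png

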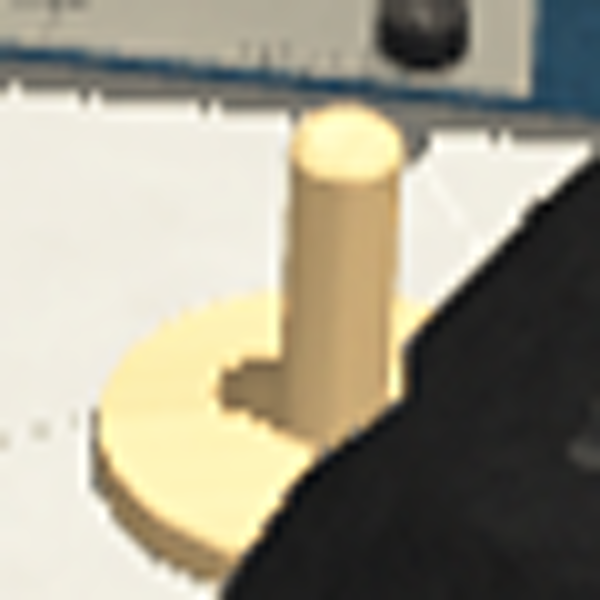

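```bash
cat >> h.py <<'E'
def tri(f,a,g,b):
    A=[];B=[]
    for q,(u,v) in((f,a),(g,b)):
        E=np.array(q['extrinsics']); r=E[:3,:3]@np.array([(u-q['cx'])/q['fx'],-(v-q['cy'])/q['fy'],-1.]);r/=np.linalg.norm(r)
        M=np.eye(3)-np.outer(r,r);A.append(M);B.append(M@E[:3,3])
    p=np.linalg.lstsq(np.concatenate(A),np.concatenate(B),rcond=None)[0]
    return p,[np.linalg.norm(A[i]@p-B[i]) for i in(0,1)]
E
python3 - <<'E'
from h import *
F={n:grab_frame(n) for n in('top','side')};t=F['top'];s=F['side']
print(ray(t,452.04,217.2,84).round(1),ray(s,354.25,319.05,84).round(1),tri(t,(452.04,217.2),s,(354.25,319.05)))
# zooms of rings & saddles in both
ims=[]
for f,b in ((s,(275,310,325,375)),(s,(240,285,280,335)),(s,(275,180,315,230)),(t,(160,250,200,290)),(t,(390,280,430,320)),(t,(400,245,480,285))):
    im=f['image'][b[1]:b[3],b[0]:b[2],::-1]; ims.append(cv2.resize(im,(260,int(260*im.shape[0]/im.shape[1])),interpolation=cv2.INTER_CUBIC))
H=max(i.shape[0] for i in ims);pad=[np.pad(i,((0,H-i.shape[0]),(0,5),(0,0))) for i in ims]
cv2.imwrite('pics/z.png',np.vstack([np.hstack(pad[:3])[:300 if 0 else H],np.hstack(pad[3:])[:270]]))
# rail bar
for n,f in F.items():
    P=cloud(f);m=(P[...,2]>95)&(P[...,2]<130)&(abs(P[...,0]-550)<60)&(P[...,1]>-80)&(P[...,1]<240)
    p=P[m];print(n,m.sum(),p.min(0),p.max(0),np.polyfit(p[:,1],p[:,0],1))
crop(t,225,190,360,260,5.9,'rail.png')
crop(s,300,190,370,290,6,'rails.png')
E
```

```text
[ 565.7 -339.2   84. ] [ 563.3 -347.8   84. ] (array([ 565.40197738, -340.49300587,   79.3532413 ]), [np.float64(1.1662232929078955), np.float64(1.166223292908426)])
top 747 [528.95851827 -79.36592562  95.97166555] [580.56746672 210.507201   125.62277906] [-1.14525113e-01  5.62042849e+02]
side 353 [528.10641445 -79.86873785  95.00720435] [578.87095834 201.11913719 122.98055328] [-1.17422151e-01  5.58839490e+02]
```

View pics/z.png

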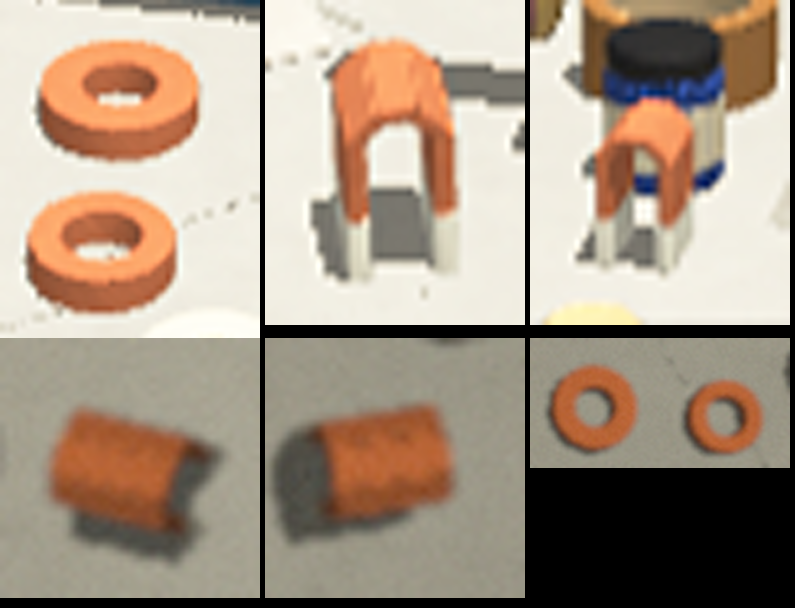

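View pics/rail.png

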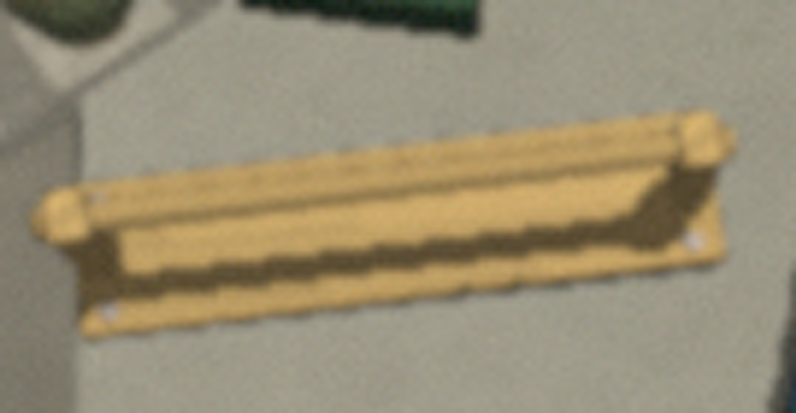

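View pics/rails.png

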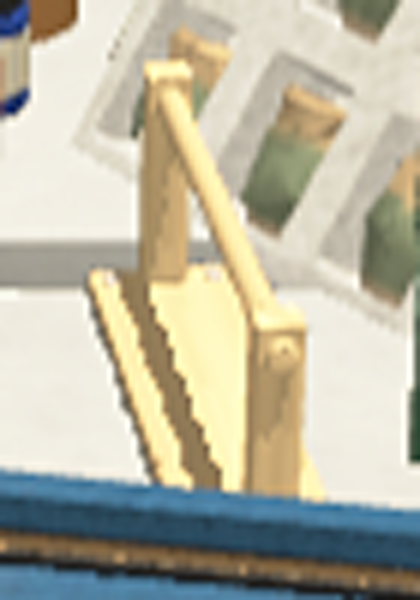

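>>> servo_tool(motion=[22, 26, 0, 0, 0, 0.116, 100, 22, 26, 0, 0, 0, 0.116, 100, 22, 26, 0, 0, 0, 0.116, 100, 22, 26, 0, 0, 0, 0.116, 100, 22, 26, 0, 0, 0, 0.116, 100, 22, 26, 0, 0, 0, 0.116, 100, 22, 26, 0, 0, 0, 0.116, 100, 22, 26, 0, 0, 0, 0.116, 100, 22, 26, 0, 0, 0, 0.116, 100, 22, 26, 0, 0, 0, 0.116, 100], newtons=20)

```text
time_s: 1.43
ee_pos: [451.0, -265.5, 233.2]
ee_rot: [180.0, -0.0, 0.4]
force: [0.8, -0.8, 0.2]
gripper_width: 91.0
```

```bash
python3 - <<'E'
from h import *
F={n:grab_frame(n) for n in('top','side')};t=F['top'];s=F['side']
cv2.imwrite('pics/top1.png',t['image'][:,:,::-1]);cv2.imwrite('pics/side1.png',s['image'][:,:,::-1])
print('rail',ray(t,235.9,225.7,122).round(1),ray(t,343.9,212.8,122).round(1))
for a,b in(((419.,266.05),(297.3,326.3)),((459.45,269),(294.2,355.2))): print('ring',tri(t,a,s,b),ray(s,*b,18).round(1))
print('A feet x',ray(s,260.6,327,0).round(1))
q=sensors.state();print(q['ee_pos'].round(1),q['ee_rot'].round(1),q['qpos'].round(1),q['force'].round(1))
E
```

```text
rail [540.8 194.2 122. ] [570.8 -65.9 122. ]
ring (array([ 448.99910624, -266.93589034,   12.77958108]), [np.float64(1.0885972635764805), np.float64(1.0885972635765597)]) [ 447.8 -274.8   18. ]
ring (array([ 440.87344819, -372.41347969,   13.45685707]), [np.float64(0.6350814646603699), np.float64(0.6350814646611594)]) [ 440.2 -378.6   18. ]
A feet x [ 366.  -249.5    0. ]
[ 452.7 -263.7  233.1] [-1.799e+02 -1.000e-01  4.000e-01] [-31.5  13.7  96.2   0.1  70.1 -32. ] [-0.8 -0.2  0.7]
```

View pics/top1.png

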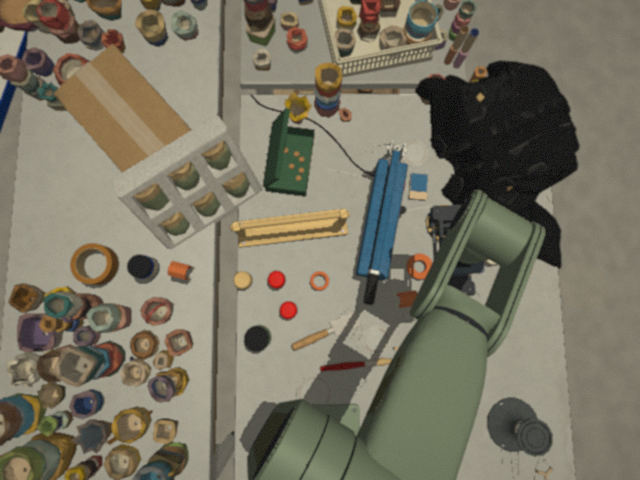

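View pics/side1.png

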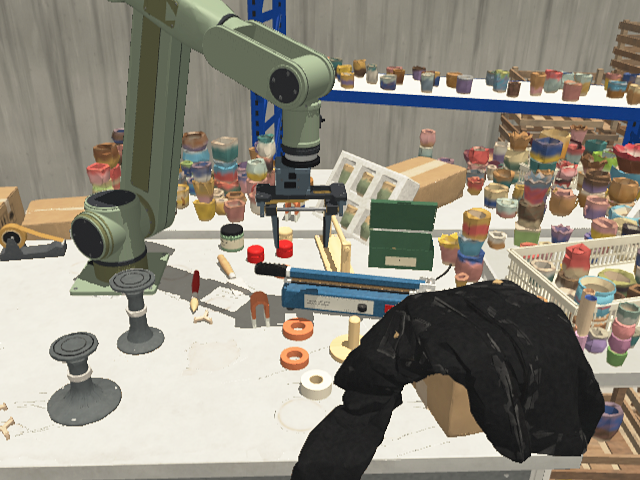

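>>> servo_tool(motion=[0, 0, -35, 0, 0, 0, 100, 0, 0, -35, 0, 0, 0, 100, 0, 0, -35, 0, 0, 0, 100, 0, 0, -35, 0, 0, 0, 100, 0, 0, -30, 0, 0, 0, 100, 0, 0, -20, 0, 0, 0, 100, 0, 0, 0, 0, 0, 0, 100])

```text
time_s: 2.12
ee_pos: [447.0, -265.9, 39.1]
ee_rot: [-179.7, 0.4, -0.0]
force: [-0.3, 1.0, -0.8]
gripper_width: 90.4
```

```bash
python3 - <<'E'
from h import *
for i in range(3):
    s=grab_frame('side');q=sensors.state();print(q['time_s'],q['ee_pos'].round(1),q['ee_rot'].round(2),q['force'].round(1))
t=grab_frame('top')
crop(s,230,230,390,380,5,'g1.png');crop(t,380,220,480,300,7,'g1t.png')
E
```

```text
2.1667 [ 448.5 -266.8   41.4] [-1.7987e+02  2.4000e-01 -2.0000e-02] [-0.3 -0.1  0.1]
2.2167 [ 449.9 -267.5   43. ] [-1.7999e+02  4.0000e-02 -1.0000e-02] [ 1.2 -1.  -0.5]
2.2667 [ 450.7 -267.9   44. ] [ 1.7994e+02 -1.0000e-01  0.0000e+00] [ 0.6 -0.6  1. ]
```

View pics/g1.png

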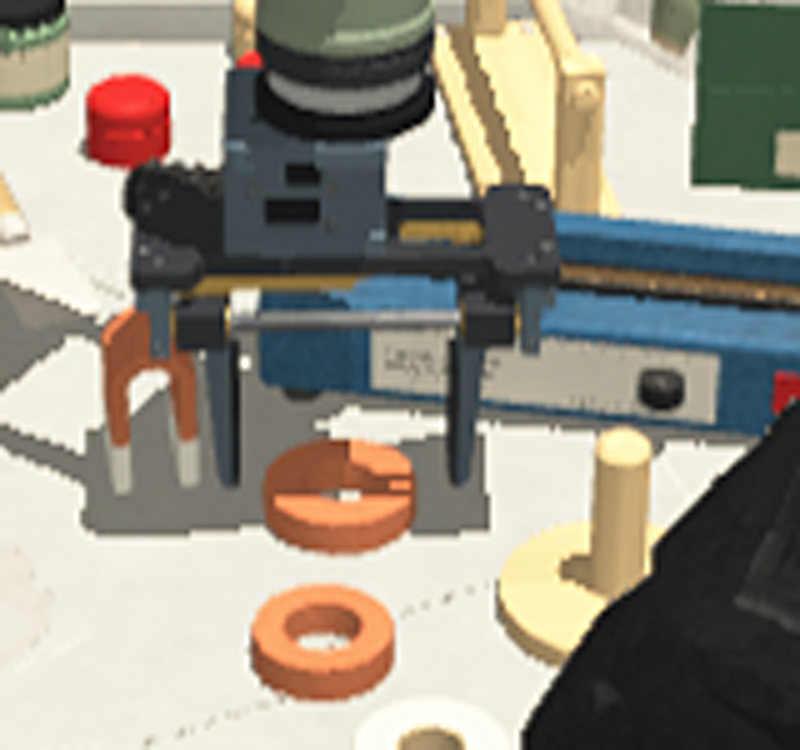

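View pics/g1t.png

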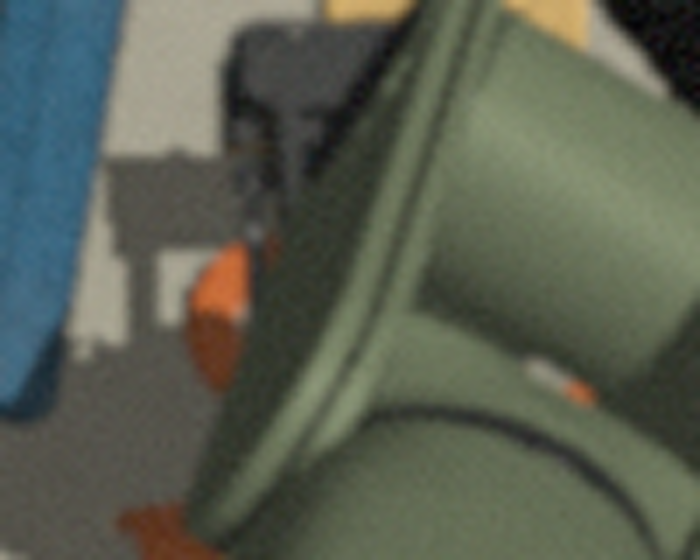

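>>> servo_tool(motion=[0, 1, -12, 0, 0, 0, 100, 0, 0, -10, 0, 0, 0, 100, 0, 0, 0, 0, 0, 0, 100, 0, 0, 0, 0, 0, 0, 100])

```text
time_s: 2.65
ee_pos: [450.2, -266.1, 21.4]
ee_rot: [180.0, -0.0, 0.1]
force: [0.3, -0.1, 0.3]
gripper_width: 90.9
```

>>> servo_tool(motion=[0, 0, 0, 0, 0, 0, 60, 0, 0, 0, 0, 0, 0, 60, 0, 0, 0, 0, 0, 0, 60, 0, 0, 0, 0, 0, 0, 60, 0, 0, 0, 0, 0, 0, 60, 0, 0, 0, 0, 0, 0, 60], newtons=25)

```text
time_s: 3.15
ee_pos: [450.0, -266.0, 21.3]
ee_rot: [180.0, 0.0, 0.1]
force: [-2.3, 0.4, 3.6]
gripper_width: 67.6
```

```bash
python3 - <<'E'
from h import *
s=grab_frame('side');q=sensors.state();print(q['time_s'],q['ee_pos'].round(1),q['gripper_width'],q['force'].round(1))
crop(s,230,230,390,380,5,'g2.png')
E
```

```text
3.2 [ 450.  -266.    21.3] 67.67399706180176 [-1.8  0.   5. ]
```

View pics/g2.png

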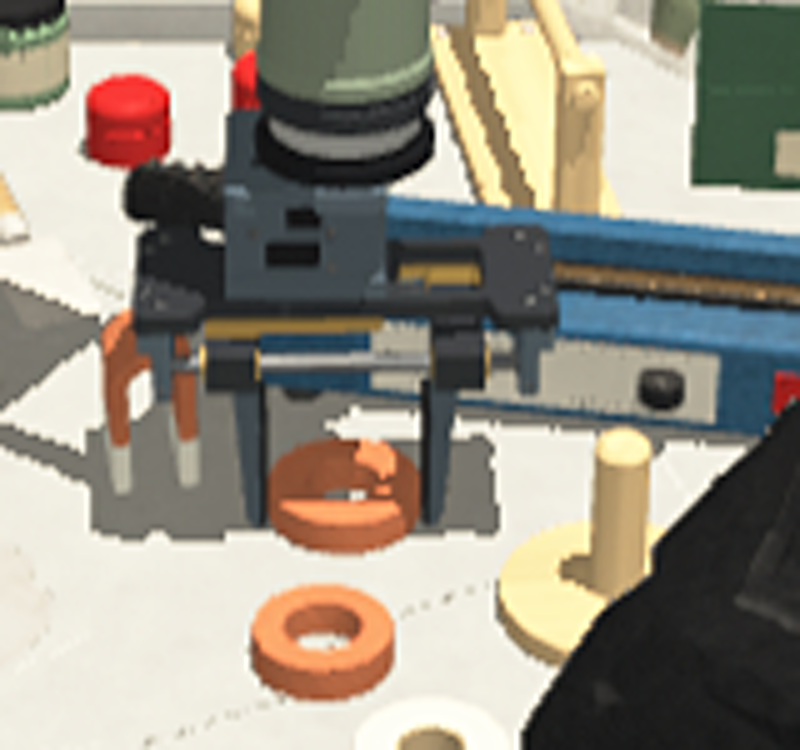

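>>> servo_tool(motion=[0, 0, 10, 0, 0, 0, 60, 0, 0, 25, 0, 0, 0, 60, 0, 0, 25, 0, 0, 0, 60, 0, 0, 25, 0, 0, 0, 60, 0, 0, 25, 0, 0, 0, 60, 23, -15, 0, 0, 0, 0.12, 60, 23, -15, 0, 0, 0, 0.12, 60, 23, -15, 0, 0, 0, 0.12, 60, 23, -15, 0, 0, 0, 0.12, 60, 21, -14, 0, 0, 0, 0.12, 60])

```text
time_s: 4.03
ee_pos: [564.5, -340.5, 131.3]
ee_rot: [180.0, -0.0, 34.8]
force: [0.6, -0.3, -1.3]
gripper_width: 67.3
```

>>> servo_tool(motion=[0, 0, 0, 0, 0, 0.12, 60, 0, 0, 0, 0, 0, 0, 60, 0, 0, 0, 0, 0, 0, 60, 0, 0, 0, 0, 0, 0, 60])

```text
time_s: 4.37
ee_pos: [562.5, -339.4, 130.9]
ee_rot: [-179.9, 0.0, 41.2]
force: [-0.1, 0.0, -0.1]
gripper_width: 67.6
```

```bash
python3 - <<'E'
from h import *
s=grab_frame('side');q=sensors.state();print(q['time_s'],q['ee_pos'].round(1),q['ee_rot'].round(1),q['gripper_width'],q['force'].round(1))
crop(s,270,200,430,350,5,'g3.png')
t=grab_frame('top');cv2.imwrite('pics/g3t.png',t['image'][:,:,::-1])
E
```

```text
4.4167 [ 562.5 -339.4  131.1] [-180.    -0.    41.2] 67.65835317212516 [ 0.3  1.2 -0.3]
```

View pics/g3.png

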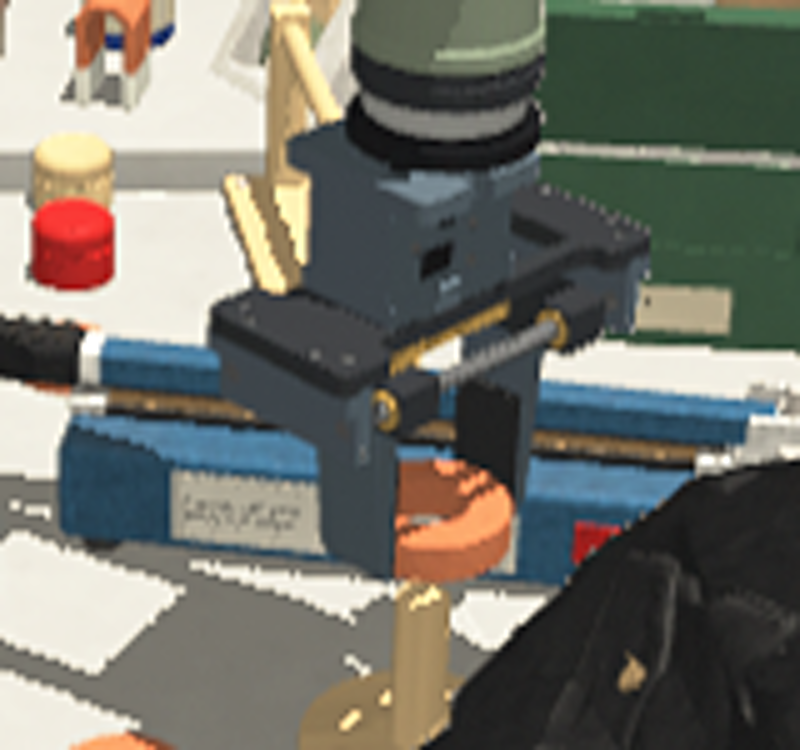

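View pics/g3t.png

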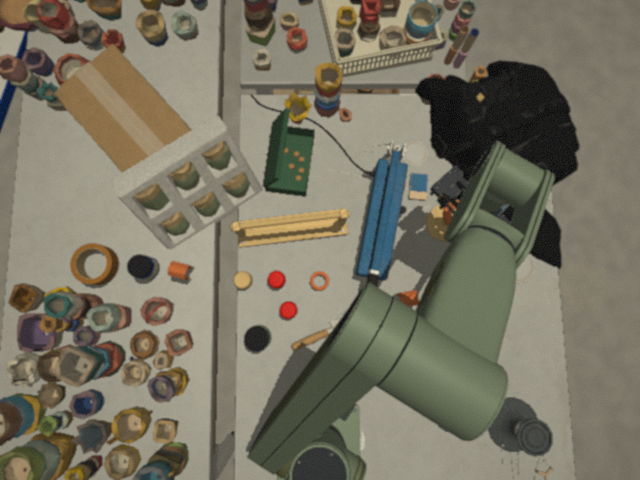

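```bash
cat >> h.py <<'E'
def proj(f,p):
    E=np.array(f['extrinsics']);c=E[:3,:3].T@(np.asarray(p,float)-E[:3,3])
    return np.array([f['cx']+f['fx']*c[0]/-c[2], f['cy']-f['fy']*c[1]/-c[2]])
def ringedge(f,c,r,z):
    a=np.linspace(0,2*np.pi,200);q=np.array([proj(f,[c[0]+r*np.cos(t),c[1]+r*np.sin(t),z]) for t in a]);return q[:,0].min(),q[:,0].max(),q[:,1].min(),q[:,1].max()
def omask(f):
    hsv=cv2.cvtColor(f['image'],cv2.COLOR_RGB2HSV);return ((hsv[...,0]>4)&(hsv[...,0]<14)&(hsv[...,1]>120)&(hsv[...,2]>60)).astype(np.uint8)
E
python3 - <<'E'
from h import *
s=grab_frame('side')
print('g2 pred',ringedge(s,(450,-266),34,18),'meas u 283.5..313.5')
print('now pred top',ringedge(s,(562.5,-339.4),34,128),'bottom',ringedge(s,(562.5,-339.4),34,110))
m=omask(s)[250:320,330:380]; vv,uu=np.nonzero(m);print('meas',uu.min()+330,uu.max()+331,vv.min()+250,vv.max()+251)
for z in(84,12):print('post pred at 563.2,-339.6',proj(s,(563.2,-339.6,z)))
E
```

```text
g2 pred (np.float64(282.81254155392554), np.float64(313.64669968914774), np.float64(315.5295317094805), np.float64(332.9266570659615)) meas u 283.5..313.5
now pred top (np.float64(337.5918822744946), np.float64(371.1824093100245), np.float64(289.8894781639424), np.float64(307.576406617106)) bottom (np.float64(337.32173742677315), np.float64(370.69366441647014), np.float64(297.3047036419201), np.float64(315.2465818487466))
meas 349 373 292 317
post pred at 563.2,-339.6 [353.7981737  316.82820908]
post pred at 563.2,-339.6 [352.34803846 345.51032194]
```

>>> servo_tool(motion=[-1.5, 0, 0, 0, 0, 0, 60, 0, 0, -12, 0, 0, 0, 60, 0, 0, -8, 0, 0, 0, 60, 0, 0, -8, 0, 0, 0, 60, 0, 0, -5, 0, 0, 0, 60, 0, 0, 0, 0, 0, 0, 60, 0, 0, 0, 0, 0, 0, 60])

```text
time_s: 5.1
ee_pos: [561.5, -339.8, 97.2]
ee_rot: [-179.9, 0.0, 41.3]
force: [0.6, -0.1, -1.1]
gripper_width: 67.9
```

```bash
python3 - <<'E'
from h import *
s=grab_frame('side');q=sensors.state();print(q['time_s'],q['ee_pos'].round(1),q['ee_rot'].round(1),q['gripper_width'],q['force'].round(1))
crop(s,320,270,400,350,8,'g4.png')
E
```

```text
5.15 [ 561.8 -340.    97.8] [-180.    -0.    41.3] 67.70027551278149 [ 0.1  0.  -1.4]
```

View pics/g4.png

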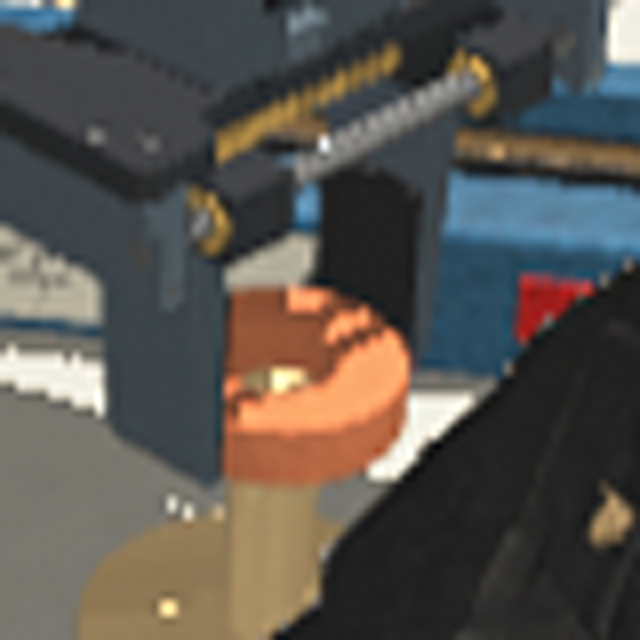

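>>> servo_tool(motion=[0, 0, -10, 0, 0, 0, 60, 0, 0, -12, 0, 0, 0, 60, 0, 0, -12, 0, 0, 0, 60, 0, 0, -12, 0, 0, 0, 60, 0, 0, -8, 0, 0, 0, 60, 0, 0, -7, 0, 0, 0, 60, 0, 0, 0, 0, 0, 0, 60, 0, 0, 0, 0, 0, 0, 60])

```text
time_s: 5.82
ee_pos: [561.6, -339.9, 36.4]
ee_rot: [-180.0, 0.0, 41.3]
force: [0.4, -1.1, -1.0]
gripper_width: 67.7
```

>>> servo_tool(motion=[0, 0, -2, 0, 0, 0, 60, 0, 0, 0, 0, 0, 0, 90, 0, 0, 0, 0, 0, 0, 90, 0, 0, 0, 0, 0, 0, 90, 0, 0, 0, 0, 0, 0, 90])

```text
time_s: 6.23
ee_pos: [562.0, -340.1, 35.6]
ee_rot: [179.9, -0.0, 41.3]
force: [-0.3, 0.6, -0.9]
gripper_width: 81.8
```

```bash
python3 - <<'E'
from h import *
s=grab_frame('side');q=sensors.state();print(q['time_s'],q['ee_pos'].round(1),q['ee_rot'].round(1),q['gripper_width'],q['force'].round(1))
crop(s,250,250,410,380,5,'g5.png')
E
```

```text
6.2833 [ 561.9 -340.1   35.5] [180.   -0.   41.3] 82.11300439754633 [-1.   0.4  0.3]
```

View pics/g5.png

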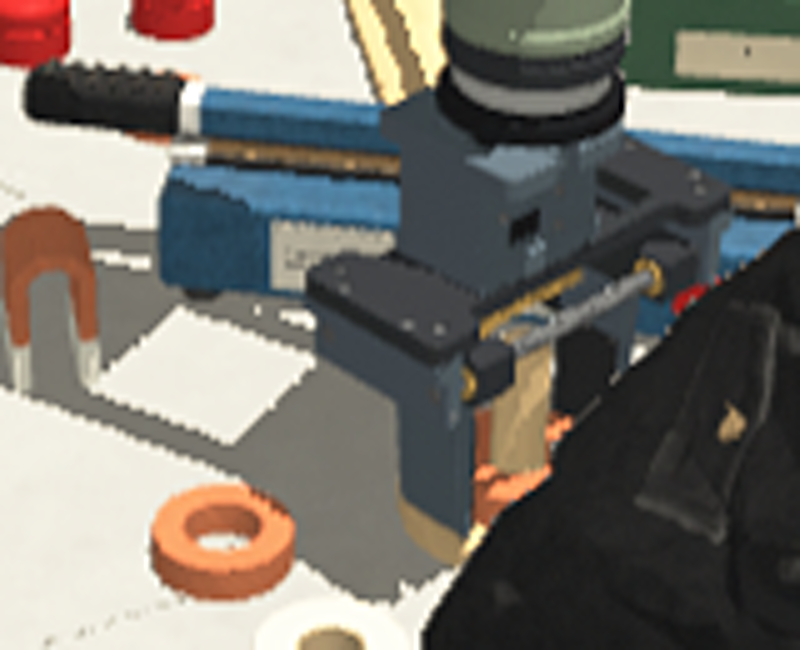

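>>> servo_tool(motion=[0, 0, 20, 0, 0, 0, 100, 0, 0, 28, 0, 0, 0, 100, 0, 0, 28, 0, 0, 0, 100, 0, 0, 24, 0, 0, 0, 100, -30, -8, 0, 0, 0, 0, 100, -30, -8, 0, 0, 0, 0, 100, -30, -8, -10, 0, 0, 0, 100, -32.5, -9.4, -10, 0, 0, 0, 100, 0, 0, -20, 0, 0, 0, 100, 0, 0, 0, 0, 0, 0, 100])

```text
time_s: 7.12
ee_pos: [436.0, -372.4, 92.6]
ee_rot: [-179.7, 0.0, 41.2]
force: [0.9, 0.4, -0.6]
gripper_width: 91.4
```

```bash
python3 - <<'E'
from h import *
s=grab_frame('side');q=sensors.state();print(q['time_s'],q['ee_pos'].round(1),q['ee_rot'].round(1),q['gripper_width'],q['force'].round(1))
crop(s,230,250,390,390,5,'g6.png')
t=grab_frame('top');crop(t,400,180,500,300,6,'g6t.png')
m=omask(s)
for c in cv2.findContours(m,0,1)[0]:
    if cv2.contourArea(c)>80: print(cv2.boundingRect(c))
E
```

```text
7.1667 [ 437.9 -372.8   94. ] [-179.8    0.    41.2] 91.14041653431707 [-0.7 -0.4  1.1]
(280, 347, 29, 23)
(337, 332, 27, 24)
(214, 178, 24, 11)
(468, 177, 16, 13)
(617, 156, 23, 17)
(94, 143, 25, 17)
(286, 65, 14, 12)
```

View pics/g6.png

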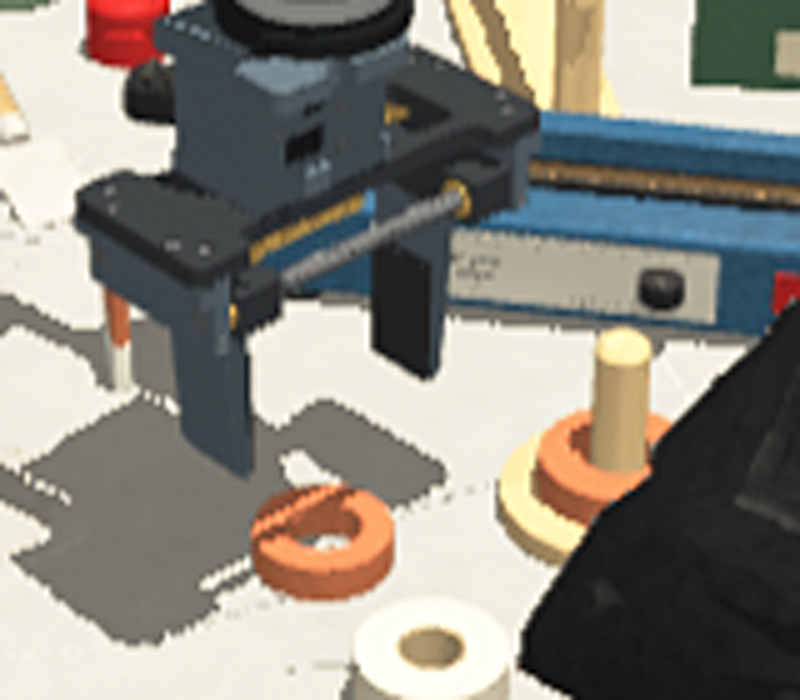

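View pics/g6t.png

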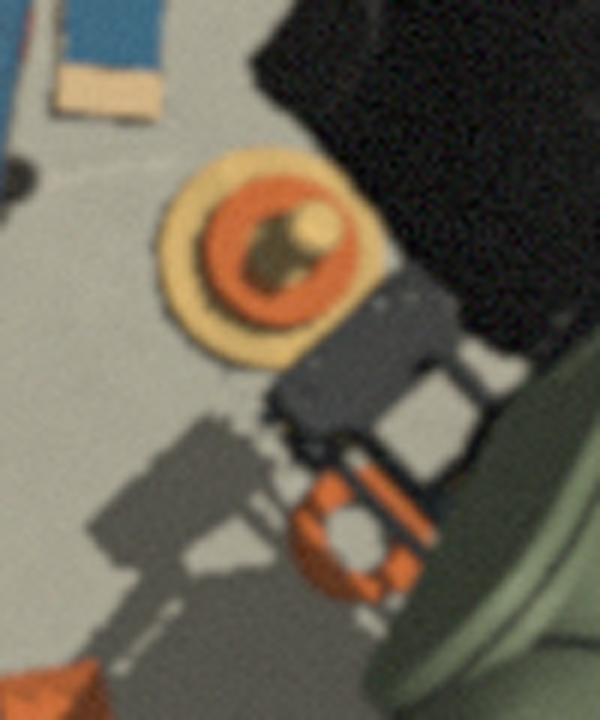

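>>> servo_tool(motion=[0, 0, -20, 0, 0, 0, 100, 0, 0, -20, 0, 0, 0, 100, 0, 0, -18, 0, 0, 0, 100, 0, 0, -12, 0, 0, 0, 100, 0, 0, 0, 0, 0, 0, 100, 0, 0, 0, 0, 0, 0, 100, 0, 0, 0, 0, 0, 0, 100])

```text
time_s: 7.8
ee_pos: [440.7, -373.9, 26.3]
ee_rot: [179.8, -0.0, 41.4]
force: [-0.2, 0.0, 0.8]
gripper_width: 91.2
```

>>> servo_tool(motion=[-1, 0, -5, 0, 0, 0, 100, 0, 0, 0, 0, 0, 0, 55, 0, 0, 0, 0, 0, 0, 55, 0, 0, 0, 0, 0, 0, 55, 0, 0, 0, 0, 0, 0, 55, 0, 0, 0, 0, 0, 0, 55, 0, 0, 0, 0, 0, 0, 55, 0, 0, 0, 0, 0, 0, 55])

```text
time_s: 8.47
ee_pos: [438.2, -373.4, 20.2]
ee_rot: [180.0, -0.0, 41.3]
force: [-0.4, 0.2, 0.8]
gripper_width: 57.3
```

```bash
python3 - <<'E'
from h import *
s=grab_frame('side');q=sensors.state();print(q['time_s'],q['ee_pos'].round(1),q['ee_rot'].round(1),q['gripper_width'],q['force'].round(1))
crop(s,230,290,350,390,6,'g7.png')
p=q['ee_pos'];print(ringedge(s,p,29.5,18),ringedge(s,p,29.5,0))
m=omask(s);vv,uu=np.nonzero(m[335:380,270:325]);print(uu.min()+270,uu.max()+271,vv.min()+335,vv.max()+336)
E
```

```text
8.5167 [ 438.2 -373.4   20.1] [180.   -0.   41.3] 57.735459145080426 [-0.6  0.   1. ]
(np.float64(278.7793613410285), np.float64(307.61184840238195), np.float64(345.1025050055452), np.float64(362.6200053041513)) (np.float64(278.888834700464), np.float64(307.53646471308514), np.float64(352.11842274174455), np.float64(369.82267036597557))
288 309 347 370
```

View pics/g7.png

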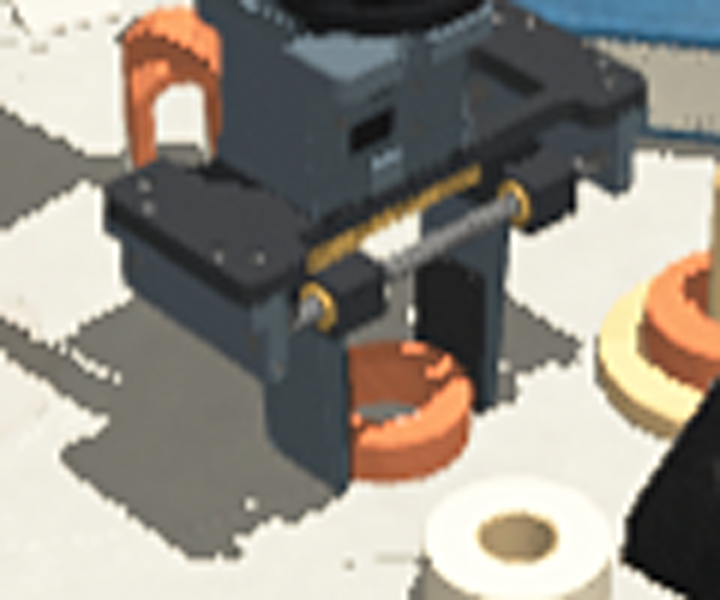

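>>> servo_tool(motion=[0, 0, 10, 0, 0, 0, 55, 0, 0, 25, 0, 0, 0, 55, 0, 0, 25, 0, 0, 0, 55, 0, 0, 25, 0, 0, 0, 55, 0, 0, 25, 0, 0, 0, 55, 31, 8, 0, 0, 0, 0, 55, 31, 8, 0, 0, 0, 0, 55, 31, 8, 0, 0, 0, 0, 55, 31, 8.6, 0, 0, 0, 0, 55, 0, 0, 0, 0, 0, 0, 55])

```text
time_s: 9.35
ee_pos: [567.5, -339.1, 130.5]
ee_rot: [179.8, -0.2, 41.5]
force: [-1.3, 0.0, -0.6]
gripper_width: 57.3
```

>>> servo_tool(motion=[0, 0, -5, 0, 0, 0, 55, 0, 0, 0, 0, 0, 0, 55, 0, 0, 0, 0, 0, 0, 55])

```text
time_s: 9.6
ee_pos: [560.7, -340.8, 124.5]
ee_rot: [-179.9, 0.0, 41.3]
force: [0.3, 0.4, -0.3]
gripper_width: 57.3
```

```bash
cat > chk.py <<'E'
from h import *
import sys
r=float(sys.argv[1]);off=float(sys.argv[2]);x0,y0,x1,y1=map(int,sys.argv[3:7])
s=grab_frame('side');q=sensors.state();p=q['ee_pos'];print(q['time_s'],p.round(1),q['ee_rot'].round(1),q['gripper_width'].round(1),q['force'].round(1))
print('pred top',np.round(ringedge(s,p,r,p[2]-off+18),1),'bot',np.round(ringedge(s,p,r,p[2]-off),1))
m=omask(s);vv,uu=np.nonzero(m[y0:y1,x0:x1]);print('meas',uu.min()+x0,uu.max()+x0+1,vv.min()+y0,vv.max()+y0+1)
crop(s,x0,y0,x1,y1,min(8,700/(x1-x0)),sys.argv[7])
E
python3 chk.py 29.5 20.2 330 250 400 330 g8.png
```

```text
Traceback (most recent call last):
  File "chk.py", line 4, in <module>
    s=grab_frame('side');q=sensors.state();p=q['ee_pos'];print(q['time_s'],p.round(1),q['ee_rot'].round(1),q['gripper_width'].round(1),q['force'].round(1))
                                                                                                           ^^^^^^^^^^^^^^^^^^^^^^^^
AttributeError: 'float' object has no attribute 'round'
```

```bash
sed -i "s/q\['gripper_width'\].round(1)/round(q['gripper_width'],1)/" chk.py
python3 chk.py 29.5 20.2 330 250 400 330 g8.png
```

```text
9.7 [ 561.  -341.1  125.1] [-180.     0.    41.2] 57.2 [-0.2 -0.3 -0.7]
pred top [339.1 368.2 293.6 309. ] bot [338.8 367.7 301.  316.7]
meas 350 370 295 318
```

View pics/g8.png

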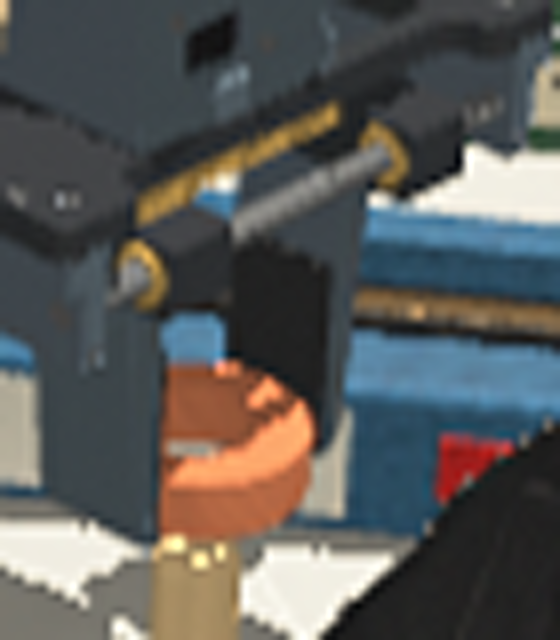

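>>> servo_tool(motion=[0, 0, -12, 0, 0, 0, 55, 0, 0, -10, 0, 0, 0, 55, 0, 0, -7, 0, 0, 0, 55, 0, 0, 0, 0, 0, 0, 55, 0, 0, 0, 0, 0, 0, 55])

```text
time_s: 10.12
ee_pos: [561.6, -340.5, 94.9]
ee_rot: [-179.9, 0.0, 41.3]
force: [0.1, -0.5, -0.7]
gripper_width: 57.2
```

```bash
python3 chk.py 29.5 20.2 330 260 400 340 g9.png
```

```text
10.1667 [ 562.  -340.8   95.5] [-180.     0.    41.3] 57.4 [0.8 0.8 0.6]
pred top [339.1 367.9 305.6 321.4] bot [338.8 367.4 312.8 328.8]
meas 338 369 307 340
```

View pics/g9.png

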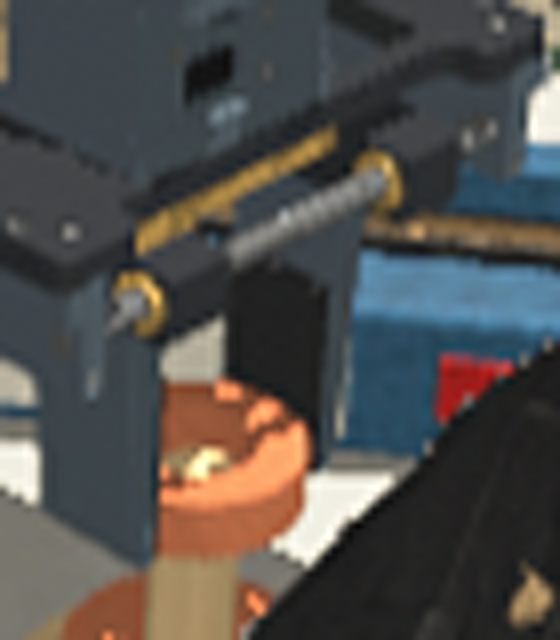

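Post tip is through the ring's hole. Lower fully (TCP to ~51).

>>> servo_tool(motion=[0, 0, -10, 0, 0, 0, 55, 0, 0, -12, 0, 0, 0, 55, 0, 0, -12, 0, 0, 0, 55, 0, 0, -8, 0, 0, 0, 55, 0, 0, -3, 0, 0, 0, 55, 0, 0, 0, 0, 0, 0, 55, 0, 0, 0, 0, 0, 0, 55, 0, 0, 0, 0, 0, 0, 90, 0, 0, 0, 0, 0, 0, 90, 0, 0, 0, 0, 0, 0, 90])

```text
time_s: 11.0
ee_pos: [562.2, -340.8, 50.9]
ee_rot: [180.0, -0.0, 41.3]
force: [-0.1, 0.3, 0.0]
gripper_width: 74.6
```

>>> servo_tool(motion=[0, 0, 0, 0, 0, 0, 90, 0, 0, 20, 0, 0, 0, 90, 0, 0, 28, 0, 0, 0, 90, 0, 0, 28, 0, 0, 0, 90, 0, 0, 24, 0, 0, 0, 90, -30, 25, 20, 0, 0, 0, 100, -30, 25, 20, 0, 0, 0, 100, -30, 25, 0, 0, 0, 0, 100, -30, 25, 0, 0, 0, 0, 100])

```text
time_s: 11.75
ee_pos: [444.5, -242.7, 190.2]
ee_rot: [179.8, -0.1, 41.3]
force: [0.1, 0.3, -0.6]
gripper_width: 91.0
```

```bash
python3 - <<'E'
from h import *
s=grab_frame('side');q=sensors.state();print(q['time_s'],q['ee_pos'].round(1),q['ee_rot'].round(1),q['gripper_width'],q['force'].round(1))
crop(s,230,230,390,390,5,'g10.png')
t=grab_frame('top');cv2.imwrite('pics/g10t.png',t['image'][:,:,::-1])
m=omask(t)
for c in cv2.findContours(m,0,1)[0]:
    if cv2.contourArea(c)>80 and cv2.boundingRect(c)[0]>150: print(cv2.boundingRect(c),ray(t,*cv2.minAreaRect(c)[0],18).round(1))
E
```

```text
11.8 [ 435.6 -236.3  188. ] [-179.3    0.2   41.3] 91.18645823235805 [-7.9  5.9 -0.5]
(310, 272, 19, 18) [414.2  -5.3  18. ]
(168, 262, 23, 18) [443.9 357.4  18. ]
(287, 26, 20, 24) [1091.9   52.1   18. ]
```

View pics/g10.png

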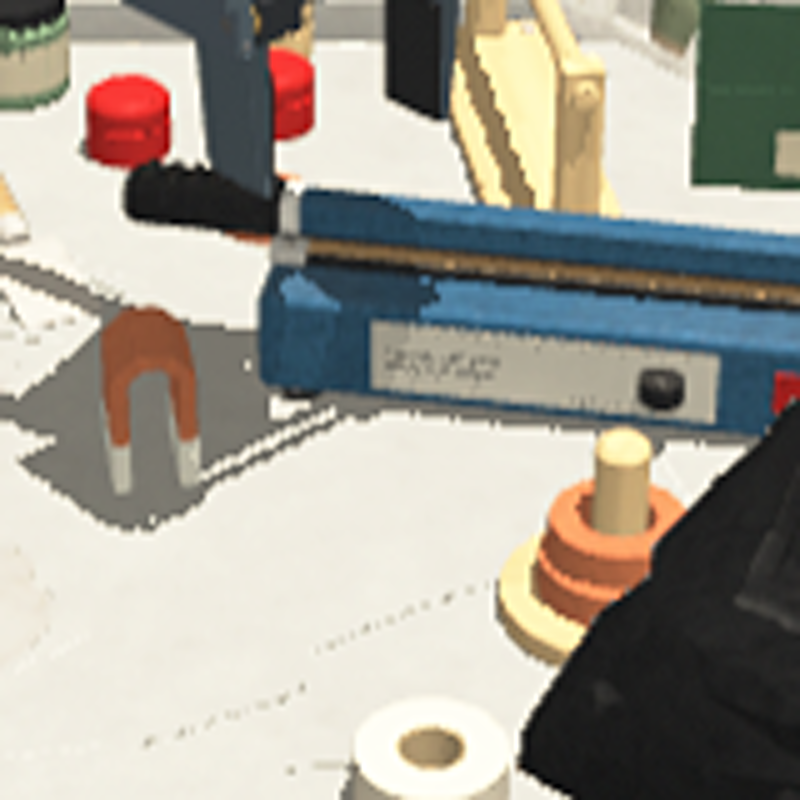

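View pics/g10t.png

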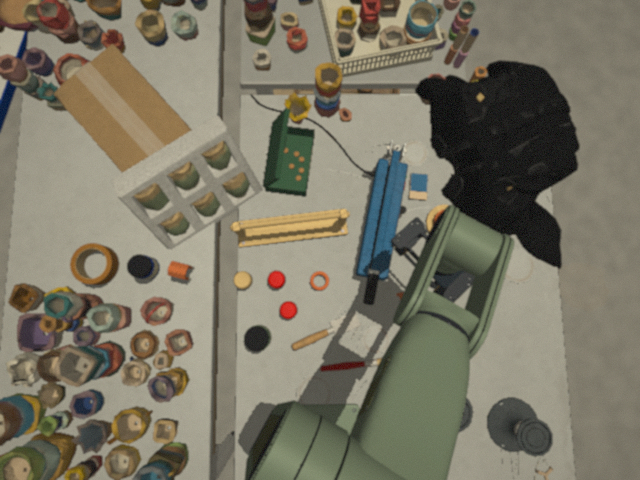

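>>> servo_tool(motion=[-4, 33, 0, 0, 0, -0.12, 100, -4, 33, 0, 0, 0, -0.12, 100, -4, 33, 0, 0, 0, -0.12, 100, -4, 33, 0, 0, 0, -0.12, 100, -4, 33, 0, 0, 0, -0.12, 100, -5, 34, 0, 0, 0, -0.12, 100, -5, 34, -15, 0, 0, 0, 100, 0, 0, -25, 0, 0, 0, 100, 0, 0, -25, 0, 0, 0, 100, 0, 0, 0, 0, 0, 0, 100])

```text
time_s: 12.68
ee_pos: [413.4, -13.7, 120.9]
ee_rot: [-180.0, 0.4, 1.0]
force: [-0.0, 0.3, -0.6]
gripper_width: 91.1
```

>>> servo_tool(motion=[0, 0, -20, 0, 0, 0, 100, 0, 0, 0, 0, 0, 0, 100, 0, 0, 0, 0, 0, 0, 100])

```text
time_s: 12.93
ee_pos: [416.3, -14.8, 104.5]
ee_rot: [-180.0, 0.0, 0.9]
force: [-0.3, -0.3, 0.8]
gripper_width: 91.3
```

```bash
python3 - <<'E'
from h import *
s=grab_frame('side');q=sensors.state();p=q['ee_pos'];print(q['time_s'],p.round(1),q['ee_rot'].round(1),q['gripper_width'],q['force'].round(1))
crop(s,230,170,390,320,5,'g11.png')
t=grab_frame('top');crop(t,280,230,360,310,8,'g11t.png')
m=omask(t)
for c in cv2.findContours(m,0,1)[0]:
    if cv2.contourArea(c)>40 and cv2.boundingRect(c)[0]>150: print(cv2.boundingRect(c),ray(t,*cv2.minAreaRect(c)[0],18).round(1))
E
```

```text
12.9833 [416.8 -14.8 105. ] [ 1.8e+02 -1.0e-01  9.0e-01] 91.42330693100696 [-0.4 -0.5  0.7]
(398, 291, 20, 17) [ 365.2 -233.3   18. ]
(168, 262, 23, 18) [443.9 357.4  18. ]
(433, 209, 27, 26) [ 567.6 -342.6   18. ]
(340, 110, 11, 11) [863.7 -79.8  18. ]
(316, 84, 24, 13) [934.8 -31.7  18. ]
(287, 26, 20, 23) [1094.9   53.4   18. ]
```

View pics/g11.png

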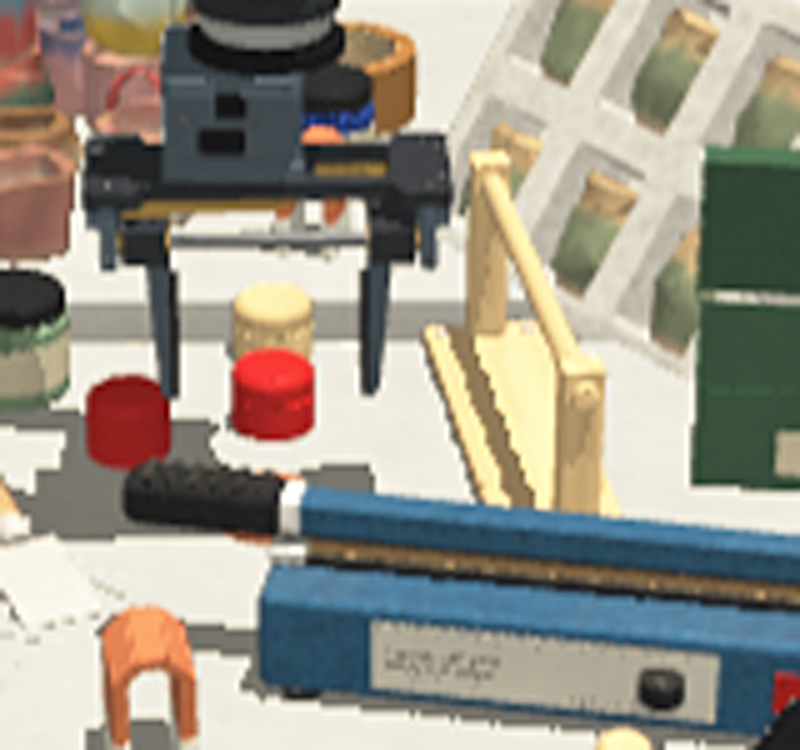

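View pics/g11t.png

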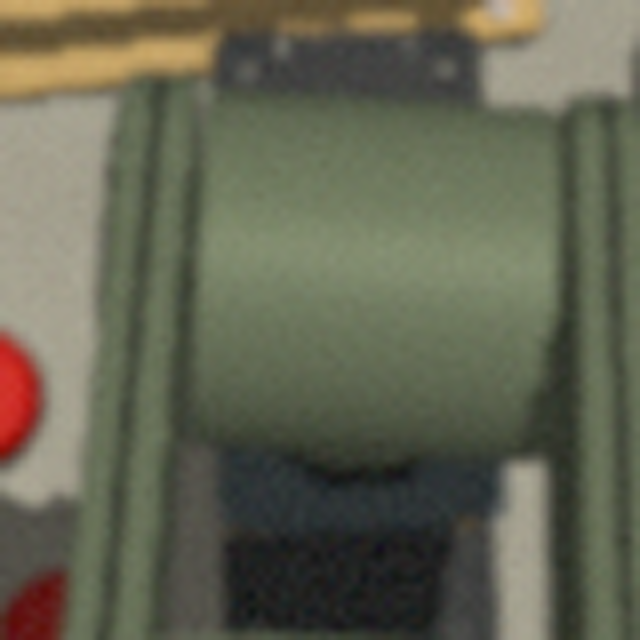

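>>> servo_tool(motion=[-4.5, 6.8, -20, 0, 0, 0, 100, 0, 0, -22, 0, 0, 0, 100, 0, 0, -22, 0, 0, 0, 100, 0, 0, -14, 0, 0, 0, 100, 0, 0, 0, 0, 0, 0, 100, 0, 0, 0, 0, 0, 0, 100, 0, 0, 0, 0, 0, 0, 100])

```text
time_s: 13.62
ee_pos: [412.7, -7.8, 27.2]
ee_rot: [180.0, -0.2, 0.9]
force: [0.6, 0.4, 0.9]
gripper_width: 91.0
```

```bash
python3 - <<'E'
from h import *
s=grab_frame('side');q=sensors.state();p=q['ee_pos'];print(q['time_s'],p.round(1),q['ee_rot'].round(1),q['gripper_width'],q['force'].round(1))
crop(s,230,170,390,320,5,'g12.png')
t=grab_frame('top');crop(t,280,230,360,310,8,'g12t.png')
E
```

```text
13.6667 [412.8  -7.8  27.3] [180.   -0.2   0.9] 91.68989701567047 [-0.  -0.2  0.1]
```

View pics/g12.png

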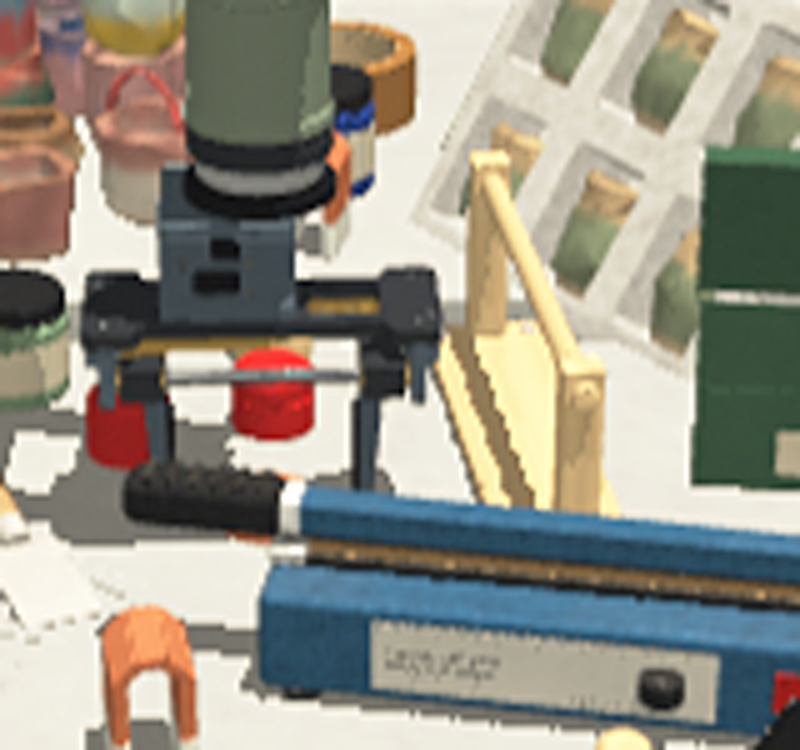

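View pics/g12t.png

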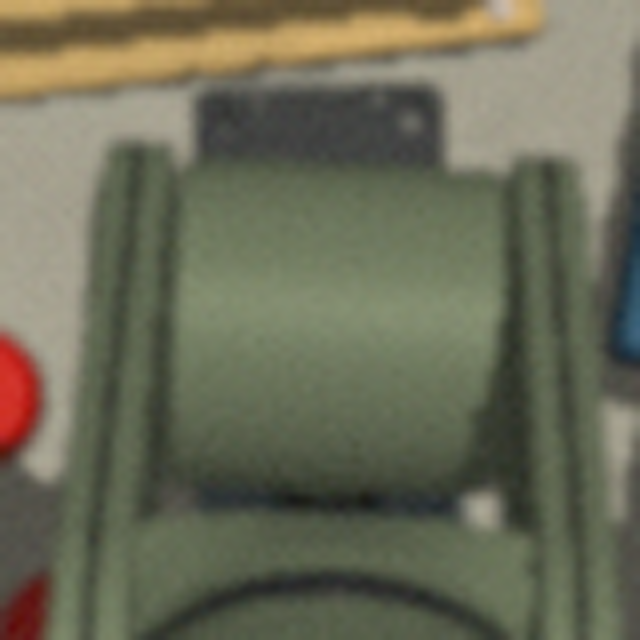

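Lower 6 and close on the small ring.

>>> servo_tool(motion=[0, 0, -6, 0, 0, 0, 100, 0, 0, 0, 0, 0, 0, 45, 0, 0, 0, 0, 0, 0, 45, 0, 0, 0, 0, 0, 0, 45, 0, 0, 0, 0, 0, 0, 45, 0, 0, 0, 0, 0, 0, 45, 0, 0, 0, 0, 0, 0, 45, 0, 0, 0, 0, 0, 0, 45, 0, 0, 0, 0, 0, 0, 45])

```text
time_s: 14.47
ee_pos: [411.5, -7.7, 20.0]
ee_rot: [180.0, -0.0, 0.9]
force: [1.1, 0.6, -0.3]
gripper_width: 49.3
```

>>> servo_tool(motion=[0, 0, 10, 0, 0, 0, 45, 0, 0, 25, 0, 0, 0, 45, 0, 0, 25, 0, 0, 0, 45, 0, 0, 25, 0, 0, 0, 45, 0, 0, 25, 0, 0, 0, 45, 0, 0, 20, 0, 0, 0, 45, 0, 0, 0, 0, 0, 0, 45, 0, 0, 0, 0, 0, 0, 45])

```text
time_s: 15.13
ee_pos: [411.7, -7.6, 150.5]
ee_rot: [180.0, -0.1, 0.9]
force: [-0.9, -0.8, -1.5]
gripper_width: 50.0
```

```bash
python3 chk.py 25 21.3 240 170 350 260 g13.png
```

```text
15.1833 [410.8  -7.6 149.5] [-180.     0.     0.9] 49.7 [-1.   0.5 -0.8]
pred top [271.1 291.2 218.5 226.8] bot [271.2 291.2 224.9 233.4]
meas 240 300 195 242
```

View pics/g13.png

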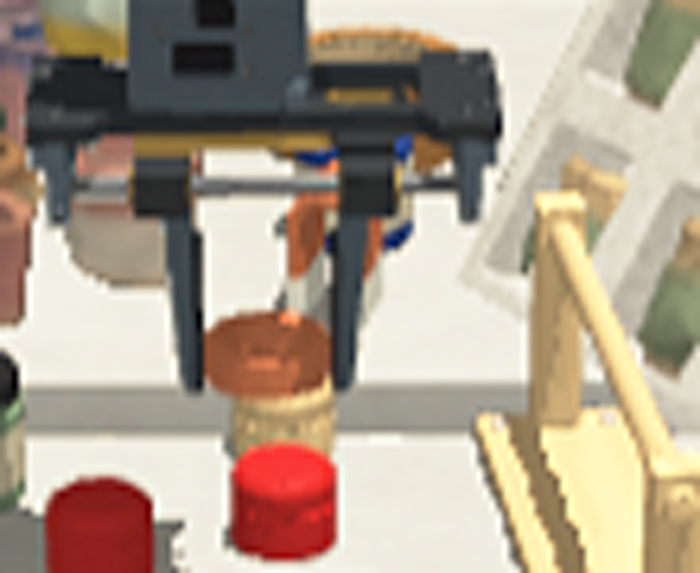

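>>> servo_tool(motion=[13, -28, 0, 0, 0, 0, 45, 13, -28, 0, 0, 0, 0, 45, 13, -28, 0, 0, 0, 0, 45, 13, -28, 0, 0, 0, 0.117, 45, 13, -28, 0, 0, 0, 0.117, 45, 13, -28, 0, 0, 0, 0.117, 45, 13, -28, 0, 0, 0, 0.117, 45, 13, -28, 0, 0, 0, 0.117, 45, 13, -28, 0, 0, 0, 0.117, 45, 13, -28, 0, 0, 0, 0, 45])

```text
time_s: 16.02
ee_pos: [540.8, -288.6, 147.3]
ee_rot: [-179.8, 0.1, 41.4]
force: [0.7, 0.9, -1.2]
gripper_width: 49.4
```

>>> servo_tool(motion=[12, -28, 0, 0, 0, 0, 45, 8, -26, 0, 0, 0, 0, 45, 0, 0, -15, 0, 0, 0, 45, 0, 0, -10, 0, 0, 0, 45, 0, 0, 0, 0, 0, 0, 45, 0, 0, 0, 0, 0, 0, 45, 0, 0, 0, 0, 0, 0, 45])

```text
time_s: 16.6
ee_pos: [561.2, -340.7, 124.6]
ee_rot: [-179.9, 0.0, 41.2]
force: [-0.4, 0.2, 0.4]
gripper_width: 49.6
```

```bash
python3 chk.py 25 20 330 250 400 330 g14.png
```

```text
16.65 [ 561.5 -340.9  125.3] [180.   -0.   41.2] 49.9 [-0.3  0.1 -0.8]
pred top [341.5 366.2 294.5 307.6] bot [341.2 365.7 301.9 315.2]
meas 342 367 296 330
```

View pics/g14.png

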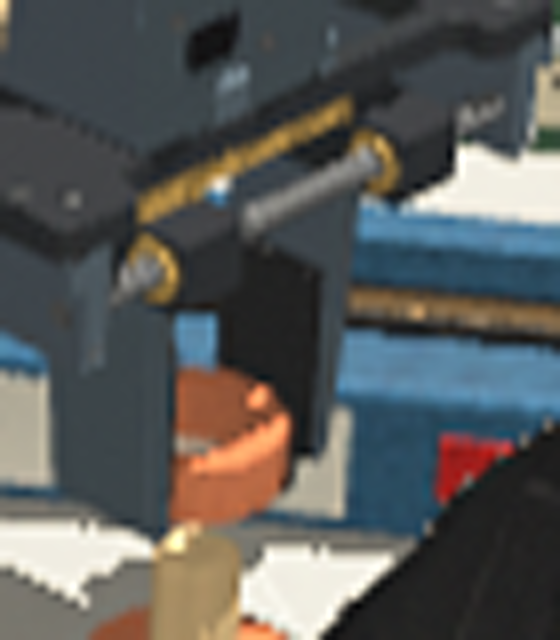

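>>> servo_tool(motion=[1, -1, -10, 0, 0, 0, 45, 0, 0, -10, 0, 0, 0, 45, 0, 0, -9, 0, 0, 0, 45, 0, 0, 0, 0, 0, 0, 45, 0, 0, 0, 0, 0, 0, 45])

```text
time_s: 17.07
ee_pos: [561.8, -342.2, 94.8]
ee_rot: [-179.9, 0.0, 41.2]
force: [0.1, -0.2, -0.6]
gripper_width: 49.5
```

```bash
python3 chk.py 25 20 330 260 400 340 g15.png
```

```text
17.1167 [ 562.3 -342.5   95.5] [-180.     0.    41.2] 49.9 [ 0.3 -0.2 -0.5]
pred top [341.5 365.9 307.1 320.5] bot [341.2 365.5 314.4 328. ]
meas 338 367 308 340
```

View pics/g15.png

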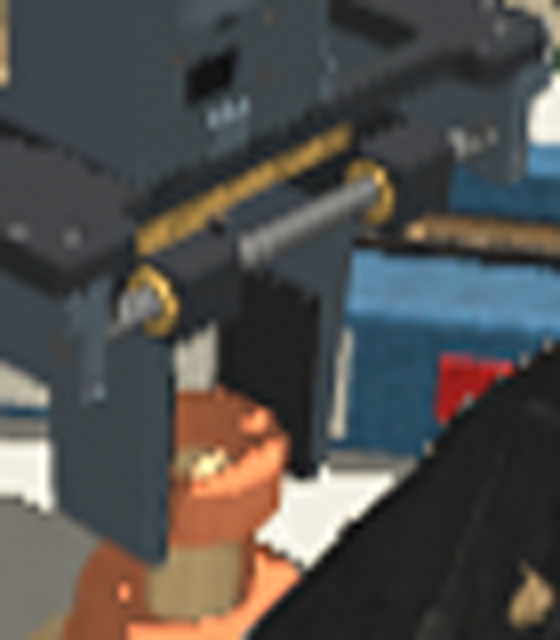

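Through again. Down to underside 49 (TCP ≈ 69), release, rise.

>>> servo_tool(motion=[0, 0, -10, 0, 0, 0, 45, 0, 0, -10, 0, 0, 0, 45, 0, 0, -6.5, 0, 0, 0, 45, 0, 0, 0, 0, 0, 0, 45, 0, 0, 0, 0, 0, 0, 45, 0, 0, 0, 0, 0, 0, 85, 0, 0, 0, 0, 0, 0, 85, 0, 0, 0, 0, 0, 0, 85, 0, 0, 0, 0, 0, 0, 85])

```text
time_s: 17.87
ee_pos: [562.5, -342.7, 69.7]
ee_rot: [180.0, -0.0, 41.2]
force: [0.1, -0.1, 0.1]
gripper_width: 73.7
```

>>> servo_tool(motion=[0, 0, 20, 0, 0, 0, 85, 0, 0, 28, 0, 0, 0, 85, 0, 0, 24, 0, 0, 0, 85, -15, 25, 15, 0, 0, 0, 100, -25, 28, 0, 0, 0, -0.12, 100, -25, 28, 0, 0, 0, -0.12, 100, -25, 28, 0, 0, 0, -0.12, 100, -20, 30, 0, 0, 0, -0.12, 100, -20, 30, 0, 0, 0, -0.12, 100, 0, 0, 0, 0, 0, -0.12, 100])

```text
time_s: 18.7
ee_pos: [427.1, -168.9, 156.2]
ee_rot: [-179.8, 0.3, -0.3]
force: [-0.6, -0.0, 0.5]
gripper_width: 91.3
```

```bash
python3 - <<'E'
from h import *
s=grab_frame('side');q=sensors.state();p=q['ee_pos'];print(q['time_s'],p.round(1),q['ee_rot'].round(1),q['gripper_width'],q['force'].round(1))
crop(s,310,280,400,370,8,'g16.png')
t=grab_frame('top');crop(t,210,180,480,340,2.9,'g16t.png')
hsv=cv2.cvtColor(t['image'],cv2.COLOR_RGB2HSV);m=((hsv[...,0]>12)&(hsv[...,0]<28)&(hsv[...,1]>70)&(hsv[...,2]>60)).astype(np.uint8)[265:300,230:262]
c=max(cv2.findContours(m,0,1)[0],key=cv2.contourArea);(u,v),r=cv2.minEnclosingCircle(c);print(u+230,v+265,r,ray(t,u+230,v+265,38).round(1))
hs=cv2.cvtColor(s['image'],cv2.COLOR_RGB2HSV);m=((hs[...,0]>12)&(hs[...,0]<32)&(hs[...,1]>40)&(hs[...,2]>60)).astype(np.uint8)[222:245,270:298]
c=max(cv2.findContours(m,0,1)[0],key=cv2.contourArea);b=cv2.boundingRect(c);print(b[0]+270,b[1]+222,b[2:],ray(s,b[0]+270+b[2]/2-.5,228,38).round(1))
E
```

```text
18.75 [ 430.  -171.2  156.8] [-1.8e+02  1.0e-01 -5.0e-01] 90.70839432467908 [1.4 0.6 0.3]
242.0625 279.71875 9.341968536376953 [416.5 190.   38. ]
276 226 (17, 16) [415.5 192.2  38. ]
```

View pics/g16.png

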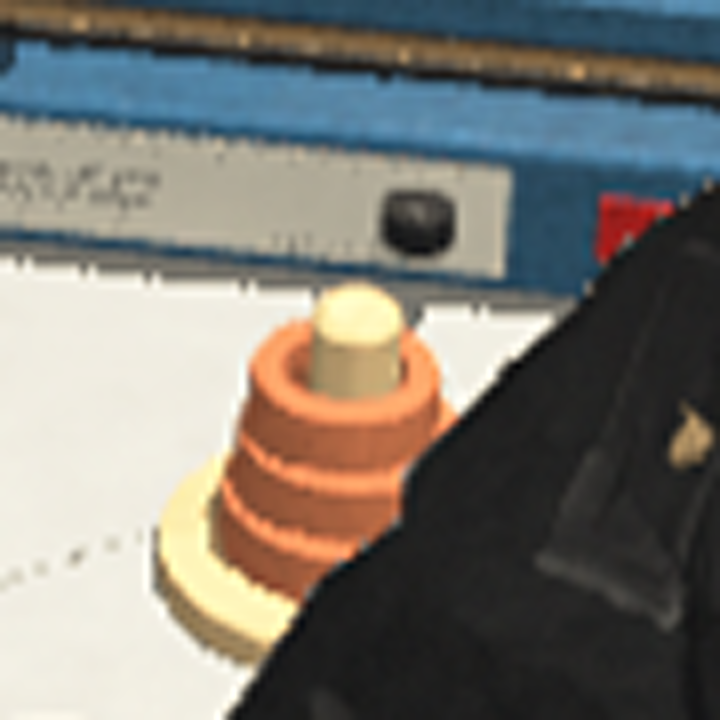

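View pics/g16t.png

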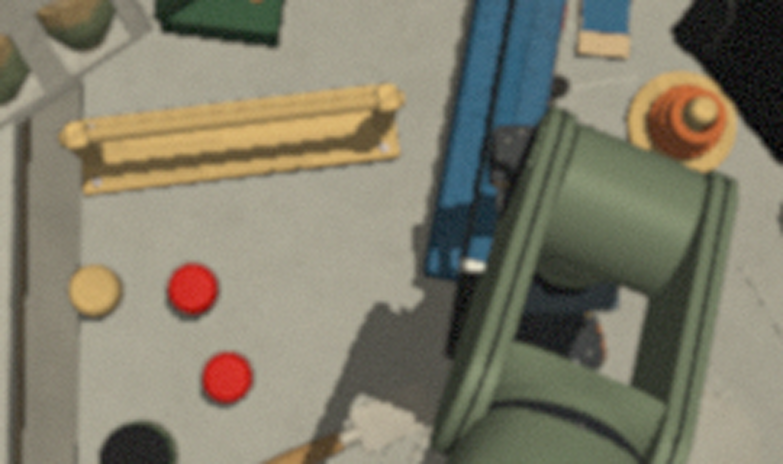

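>>> servo_tool(motion=[-2, 33, 0, 0, 0, 0, 100, -2, 33, 0, 0, 0, 0, 100, -2, 33, 0, 0, 0, 0, 100, -2, 33, 0, 0, 0, 0, 100, -2, 33, 0, 0, 0, 0, 100, -2, 33, 0, 0, 0, 0, 100, -2, 33, 0, 0, 0, 0, 100, -2, 33, 0, 0, 0, 0, 100, -2, 33, 0, 0, 0, 0, 100, 0, 33, 0, 0, 0, 0, 100])

```text
time_s: 19.63
ee_pos: [415.3, 157.9, 156.8]
ee_rot: [-180.0, -0.1, 0.1]
force: [0.0, -0.8, 0.1]
gripper_width: 91.5
```

>>> servo_tool(motion=[0, 30, 0, 0, 0, 0, 100, 0, 0, -20, 0, 0, 0, 100, 0, 0, -25, 0, 0, 0, 100, 0, 0, 0, 0, 0, 0, 100, 0, 0, 0, 0, 0, 0, 100, 0, 0, 0, 0, 0, 0, 100])

```text
time_s: 20.13
ee_pos: [415.7, 186.4, 112.3]
ee_rot: [-180.0, -0.1, -0.1]
force: [-0.2, 0.6, 0.6]
gripper_width: 91.3
```

```bash
python3 - <<'E'
from h import *
s=grab_frame('side');q=sensors.state();p=q['ee_pos'];print(q['time_s'],p.round(1),q['ee_rot'].round(1),q['gripper_width'],q['force'].round(1))
crop(s,230,170,350,250,6,'g17.png')
print(proj(s,(p[0],p[1],38)),'meas cap u 284,')
E
```

```text
20.1833 [415.8 186.4 112.6] [-1.799e+02 -1.000e-01 -1.000e-01] 91.56950771072879 [-0.2  0.2 -0.2]
[284.09276828 228.85749323] meas cap u 284,
```

View pics/g17.png

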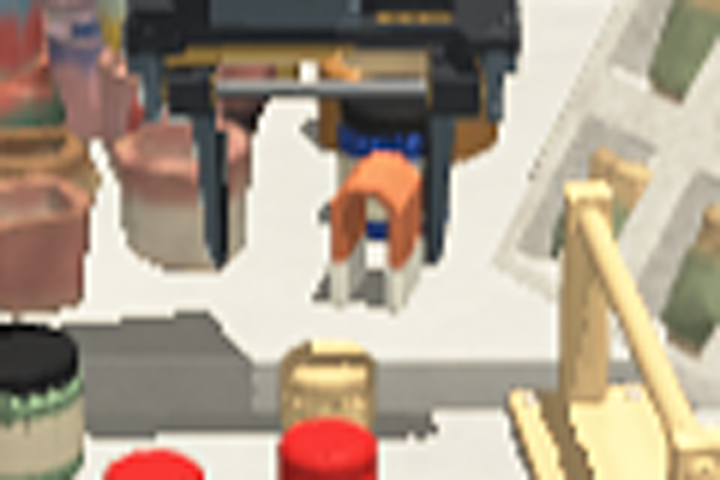

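>>> servo_tool(motion=[-1, 1, -20, 0, 0, 0, 100, 0, 0, -25, 0, 0, 0, 100, 0, 0, -25, 0, 0, 0, 100, 0, 0, -16, 0, 0, 0, 100, 0, 0, 0, 0, 0, 0, 100, 0, 0, 0, 0, 0, 0, 100, 0, 0, 0, 0, 0, 0, 100])

```text
time_s: 20.77
ee_pos: [414.8, 187.7, 26.9]
ee_rot: [-179.9, -0.2, -0.1]
force: [0.4, 0.3, 0.1]
gripper_width: 91.7
```

>>> servo_tool(motion=[0, 0, -1, 0, 0, 0, 40, 0, 0, 0, 0, 0, 0, 40, 0, 0, 0, 0, 0, 0, 40, 0, 0, 0, 0, 0, 0, 40, 0, 0, 0, 0, 0, 0, 40, 0, 0, 0, 0, 0, 0, 40, 0, 0, 0, 0, 0, 0, 40, 0, 0, 0, 0, 0, 0, 40, 0, 0, 0, 0, 0, 0, 40])

```text
time_s: 21.52
ee_pos: [413.6, 187.4, 24.6]
ee_rot: [-180.0, -0.0, -0.1]
force: [0.9, -0.5, 0.8]
gripper_width: 45.0
```

```bash
python3 - <<'E'
from h import *
s=grab_frame('side');q=sensors.state();p=q['ee_pos'];print(q['time_s'],p.round(1),q['ee_rot'].round(1),q['gripper_width'],q['force'].round(1))
crop(s,230,170,350,250,6,'g18.png')
E
```

```text
21.5667 [413.6 187.4  24.6] [-1.8e+02 -0.0e+00 -1.0e-01] 45.19622846752146 [0.3 0.8 0.6]
```

View pics/g18.png

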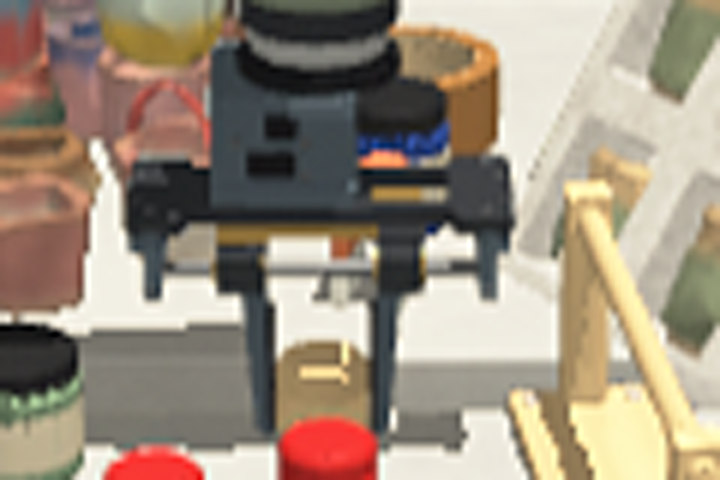

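>>> servo_tool(motion=[0, 0, 10, 0, 0, 0, 40, 0, 0, 25, 0, 0, 0, 40, 0, 0, 25, 0, 0, 0, 40, 0, 0, 25, 0, 0, 0, 40, 0, 0, 25, 0, 0, 0, 40, 0, -20, 25, 0, 0, 0, 40, 5, -33, 0, 0, 0, 0, 40, 5, -33, 0, 0, 0, 0, 40, 5, -33, 0, 0, 0, 0, 40, 5, -33, 0, 0, 0, 0, 40])

```text
time_s: 22.4
ee_pos: [433.0, 34.0, 159.5]
ee_rot: [180.0, 0.0, -0.1]
force: [-0.5, -0.6, -0.4]
gripper_width: 45.3
```

>>> servo_tool(motion=[10, -32, 0, 0, 0, 0, 40, 10, -32, 0, 0, 0, 0, 40, 10, -32, 0, 0, 0, 0, 40, 10, -32, 0, 0, 0, 0, 40, 10, -32, 0, 0, 0, 0.12, 40, 10, -32, 0, 0, 0, 0.12, 40, 10, -32, 0, 0, 0, 0.12, 40, 10, -32, 0, 0, 0, 0.12, 40, 10, -32, 0, 0, 0, 0.12, 40, 10, -32, 0, 0, 0, 0.12, 40])

```text
time_s: 23.23
ee_pos: [533.2, -286.1, 158.9]
ee_rot: [-179.9, 0.0, 41.5]
force: [0.7, 0.1, -1.2]
gripper_width: 45.1
```

```bash
python3 - <<'E'
from h import *
s=grab_frame('side');q=sensors.state();p=q['ee_pos'];print(q['time_s'],p.round(1),q['ee_rot'].round(1),q['gripper_width'],q['force'].round(1))
crop(s,250,220,400,360,5,'g19.png')
E
```

```text
23.2833 [ 535.7 -292.5  158.9] [1.796e+02 1.000e-01 4.170e+01] 45.034254403961874 [ 4.5 -5.8  0.3]
```

View pics/g19.png

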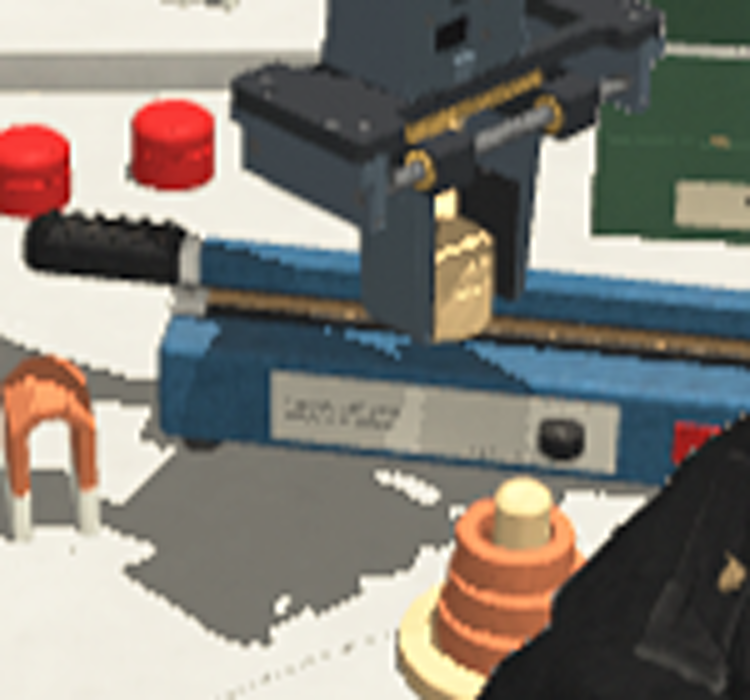

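>>> servo_tool(motion=[14.5, -28.5, 0, 0, 0, 0, 40, 14.5, -28.5, 0, 0, 0, 0, 40, 0, 0, -15, 0, 0, 0, 40, 0, 0, -15, 0, 0, 0, 40, 0, 0, -5, 0, 0, 0, 40, 0, 0, 0, 0, 0, 0, 40, 0, 0, 0, 0, 0, 0, 40, 0, 0, 0, 0, 0, 0, 40])

```text
time_s: 23.95
ee_pos: [562.8, -341.5, 125.4]
ee_rot: [179.9, -0.0, 41.2]
force: [0.2, -1.2, -1.3]
gripper_width: 45.0
```

```bash
python3 - <<'E'
from h import *
s=grab_frame('side');q=sensors.state();p=q['ee_pos'];print(q['time_s'],p.round(1),q['ee_rot'].round(1),q['gripper_width'],q['force'].round(1))
crop(s,330,250,400,330,8,'g20.png')
for z in (13.4,-24.6):print(np.round(ringedge(s,p,23,p[2]+z),1))
E
```

```text
24.0 [ 562.9 -341.6  125.6] [179.9  -0.   41.2] 45.43177839010099 [-0.4 -0.5 -1.2]
[343.5 366.3 288.6 300.5]
[342.8 365.4 304.3 316.6]
```

View pics/g20.png

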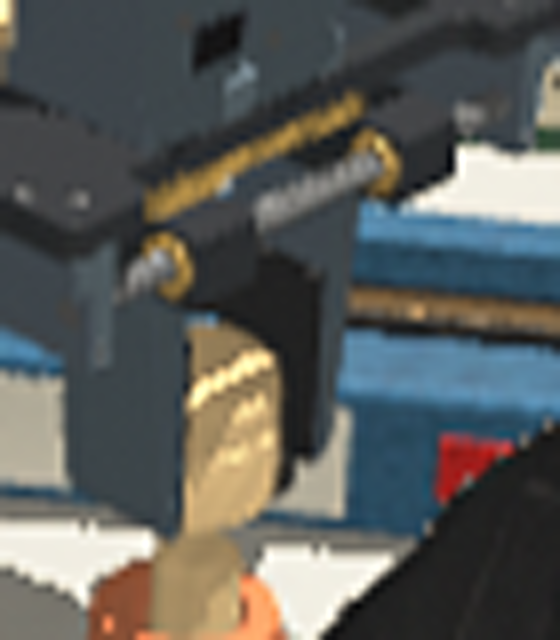

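>>> servo_tool(motion=[2, -2, -8, 0, 0, 0, 40, 0, 0, -8, 0, 0, 0, 40, 0, 0, -5, 0, 0, 0, 40, 0, 0, 0, 0, 0, 0, 40, 0, 0, 0, 0, 0, 0, 40])

```text
time_s: 24.42
ee_pos: [564.1, -343.4, 102.7]
ee_rot: [-179.9, 0.0, 41.2]
force: [-1.2, 0.5, -0.7]
gripper_width: 45.3
```

```bash
python3 - <<'E'
from h import *
s=grab_frame('side');q=sensors.state();p=q['ee_pos'];print(q['time_s'],p.round(1),q['ee_rot'].round(1),q['gripper_width'],q['force'].round(1))
crop(s,330,260,400,340,8,'g21.png')
E
```

```text
24.4667 [ 564.4 -343.6  103.2] [-180.     0.    41.2] 45.175793599582626 [ 0.3 -0.2 -0.5]
```

View pics/g21.png

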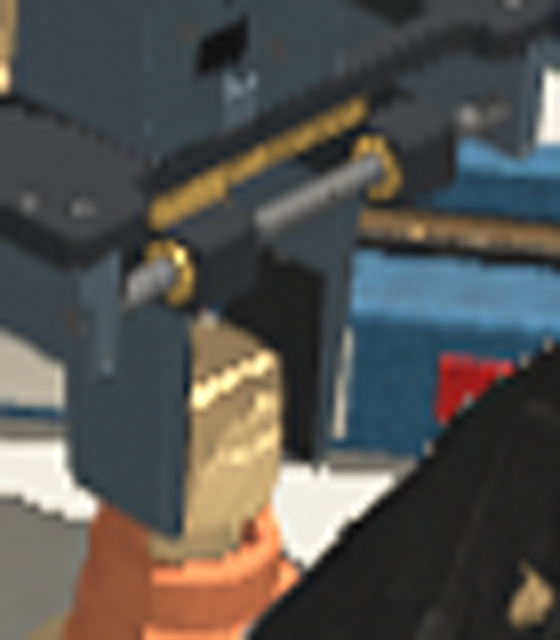

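>>> servo_tool(motion=[0, 0, -5, 0, 0, 0, 40, 0, 0, -4.5, 0, 0, 0, 40, 0, 0, 0, 0, 0, 0, 40, 0, 0, 0, 0, 0, 0, 40])

```text
time_s: 24.8
ee_pos: [564.1, -343.5, 93.5]
ee_rot: [-179.9, 0.0, 41.1]
force: [-0.3, 0.4, -0.9]
gripper_width: 45.1
```

>>> servo_tool(motion=[0, 0, 0, 0, 0, 0, 80, 0, 0, 0, 0, 0, 0, 80, 0, 0, 0, 0, 0, 0, 80, 0, 0, 0, 0, 0, 0, 80, 0, 0, 15, 0, 0, 0, 80, 0, 0, 25, 0, 0, 0, 80, 0, 0, 25, 0, 0, 0, 80, -10, 20, 20, 0, 0, 0, 100, -20, 28, 0, 0, 0, 0, 100, -25, 28, 0, 0, 0, 0, 100])

```text
time_s: 25.63
ee_pos: [510.5, -267.7, 180.5]
ee_rot: [179.7, -0.1, 41.1]
force: [0.2, -0.0, -0.8]
gripper_width: 89.4
```

```bash
python3 - <<'E'
from h import *
s=grab_frame('side');q=sensors.state();p=q['ee_pos'];print(q['time_s'],p.round(1),q['ee_rot'].round(1),q['gripper_width'],q['force'].round(1))
crop(s,310,270,400,370,7,'g22.png')
t=grab_frame('top');crop(t,330,180,500,330,4.5,'g22t.png')
E
```

```text
25.6833 [ 501.8 -260.5  178.3] [-1.794e+02  1.000e-01  4.120e+01] 90.41890930130678 [-6.7  5.1 -1.6]
```

View pics/g22.png

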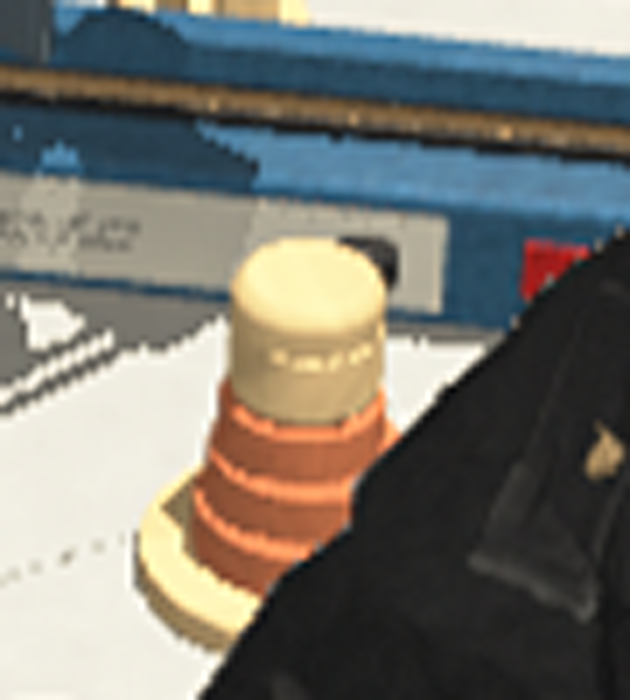

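View pics/g22t.png

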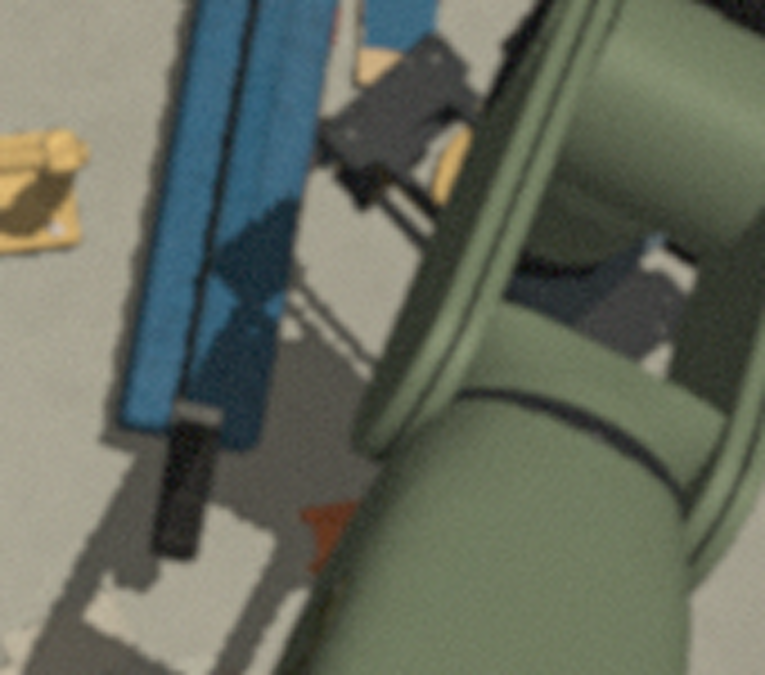

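>>> servo_tool(motion=[-29, 8, 0, 0, 0, -0.108, 65, -29, 8, 0, 0, 0, -0.108, 65, -29, 8, 0, 0, 0, -0.108, 65, -29, 8, 0, 0, 0, -0.108, 65, -29, 8, -10, 0, 0, -0.108, 65, 0, 0, -20, 0, 0, 0, 65, 0, 0, -20, 0, 0, 0, 65, 0, 0, 0, 0, 0, 0, 65, 0, 0, 0, 0, 0, 0, 65])

```text
time_s: 26.48
ee_pos: [364.4, -227.8, 128.9]
ee_rot: [-180.0, 0.0, 10.2]
force: [0.2, 0.0, 0.7]
gripper_width: 59.4
```

```bash
python3 - <<'E'
from h import *
s=grab_frame('side');q=sensors.state();p=q['ee_pos'];print(q['time_s'],p.round(1),q['ee_rot'].round(1),q['gripper_width'],q['force'].round(1))
crop(s,200,220,320,340,6,'g23.png')
E
```

```text
26.5333 [ 365.2 -228.2  129.6] [180.   -0.   10.2] 59.585588074234416 [-0.  -0.5 -0.4]
```

View pics/g23.png

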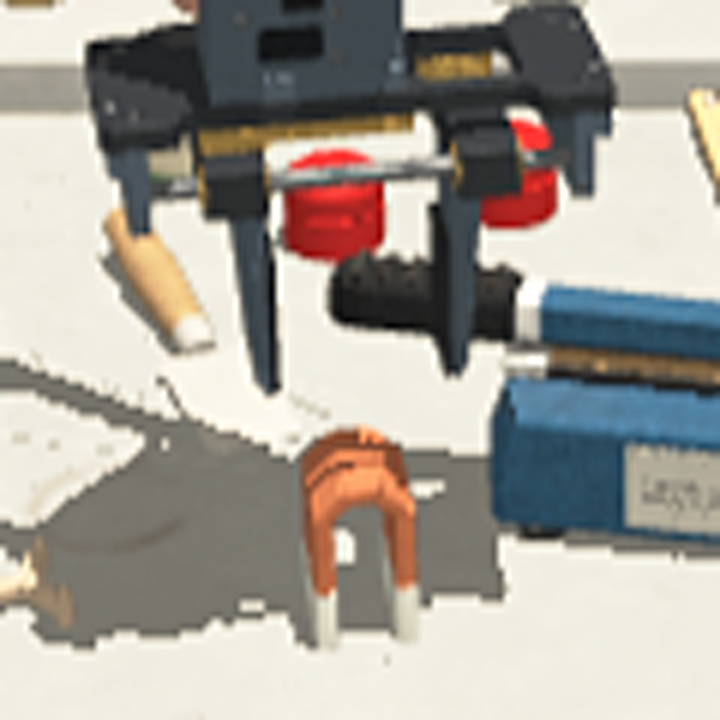

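>>> servo_tool(motion=[0, 1, -20, 0, 0, 0, 65, 0, 0, -25, 0, 0, 0, 65, 0, 0, -20, 0, 0, 0, 65, 0, 0, -15, 0, 0, 0, 65, 0, 0, -3, 0, 0, 0, 65, 0, 0, 0, 0, 0, 0, 65, 0, 0, 0, 0, 0, 0, 65])

```text
time_s: 27.12
ee_pos: [365.6, -227.4, 47.0]
ee_rot: [179.9, -0.1, 10.2]
force: [-0.6, 0.2, -0.3]
gripper_width: 59.3
```

```bash
python3 - <<'E'
from h import *
s=grab_frame('side');q=sensors.state();p=q['ee_pos'];print(q['time_s'],p.round(1),q['ee_rot'].round(1),q['gripper_width'],q['force'].round(1))
crop(s,200,220,320,340,6,'g24.png')
E
```

```text
27.1667 [ 365.6 -227.4   47.2] [ 1.799e+02 -1.000e-01  1.020e+01] 59.5075458274122 [ 0.1 -0.6  0.3]
```

View pics/g24.png

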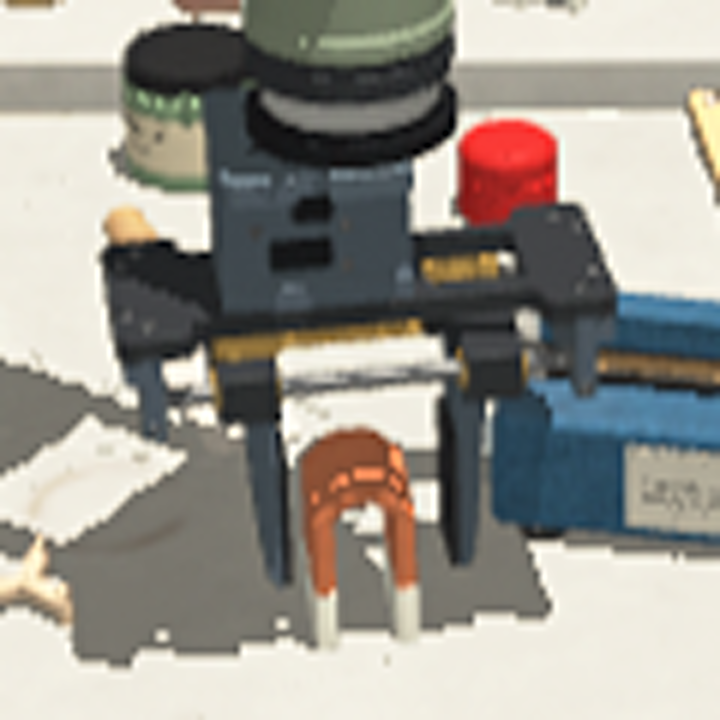

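>>> servo_tool(motion=[-2, 0, -0.5, 0, 0, 0, 65, 0, 0, 0, 0, 0, 0, 30, 0, 0, 0, 0, 0, 0, 30, 0, 0, 0, 0, 0, 0, 30, 0, 0, 0, 0, 0, 0, 30, 0, 0, 0, 0, 0, 0, 30, 0, 0, 0, 0, 0, 0, 30, 0, 0, 0, 0, 0, 0, 30])

```text
time_s: 27.83
ee_pos: [362.6, -226.7, 45.8]
ee_rot: [180.0, -0.0, 10.2]
force: [-0.7, 0.3, 5.2]
gripper_width: 38.6
```

```bash
python3 - <<'E'
from h import *
s=grab_frame('side');q=sensors.state();p=q['ee_pos'];print(q['time_s'],p.round(1),q['ee_rot'].round(1),q['gripper_width'],q['force'].round(1))
crop(s,200,220,320,340,6,'g25.png')
E
```

```text
27.8833 [ 362.6 -226.7   45.8] [180.   -0.   10.2] 38.12436250215895 [-0.4  0.7  6.8]
```

View pics/g25.png

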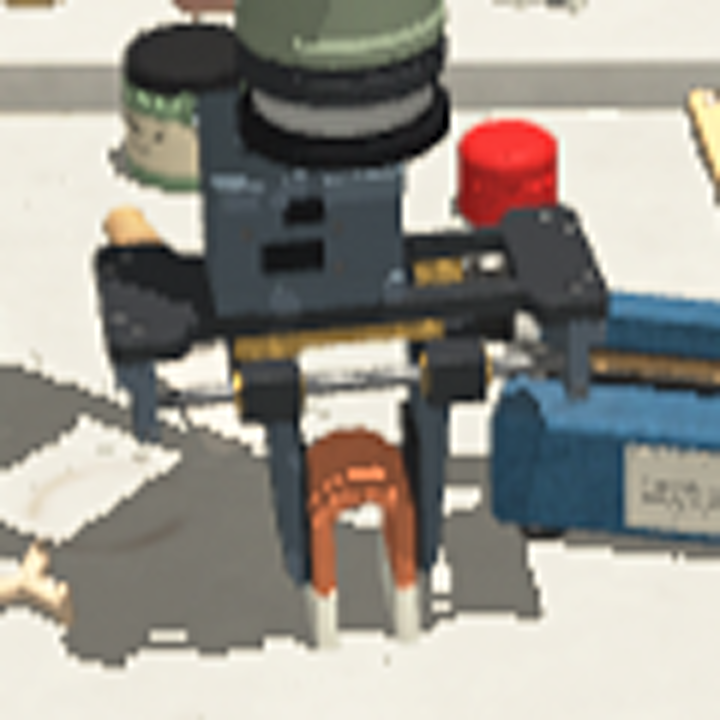

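```bash
python3 - <<'E'
from h import *
s=grab_frame('side');t=grab_frame('top')
print('side tops',ray(s,346.2,243.2,122).round(1),ray(s,327.3,201.2,122).round(1))
print('tri',tri(t,(343.9,212.8),s,(346.2,243.2))[0].round(1),tri(t,(235.9,225.7),s,(327.3,201.2))[0].round(1))
P=np.concatenate([cloud(s).reshape(-1,3),cloud(t).reshape(-1,3)])
for (cx,cy) in((559,17),(548.6,106.4)):
    m=(abs(P[:,0]-cx)<105)&(abs(P[:,1]-cy)<60)&(P[:,2]>100);q=P[m];print(len(q),np.percentile(q[:,2],99),[ (x,int(q[abs(q[:,0]-x)<10][:,2].max()) if (abs(q[:,0]-x)<10).any() else 0) for x in range(460,680,20)])
E
```

```text
side tops [568.4 -75.8 122. ] [537.6 189.  122. ]
tri [570.5 -66.2 117.4] [539.5 194.5 120. ]
394 117.61053765036438 [(460, 0), (480, 0), (500, 0), (520, 0), (540, 117), (560, 119), (580, 116), (600, 0), (620, 0), (640, 0), (660, 0)]
486 166.2206949767298 [(460, 0), (480, 0), (500, 0), (520, 0), (540, 118), (560, 118), (580, 0), (600, 0), (620, 0), (640, 170), (660, 168)]
```

>>> servo_tool(motion=[0, 0, 10, 0, 0, 0, 30, 0, 0, 25, 0, 0, 0, 30, 0, 0, 25, 0, 0, 0, 30, 0, 0, 25, 0, 0, 0, 30, 0, 0, 25, 0, 0, 0, 30, 0, 0, 25, 0, 0, 0, 30, 5, 10, 10, 0, 0, 0, 30, 20, 25, 0, 0, 0, 0, 30, 25, 28, 0, 0, 0, 0, 30, 25, 28, 0, 0, 0, 0, 30])

```text
time_s: 28.82
ee_pos: [437.6, -134.8, 190.4]
ee_rot: [180.0, -0.0, 10.1]
force: [0.0, -0.4, -1.0]
gripper_width: 38.3
```

>>> servo_tool(motion=[25, 28, 0, 0, 0, 0, 30, 25, 28, 0, 0, 0, -0.031, 30, 25, 28, 0, 0, 0, -0.032, 30, 25, 24, 0, 0, 0, 0, 30, 23, 20, 0, 0, 0, 0, 30, 0, 0, 0, 0, 0, 0, 30, 0, 0, 0, 0, 0, 0, 30, 0, 0, 0, 0, 0, 0, 30])

```text
time_s: 29.48
ee_pos: [559.3, -7.9, 189.5]
ee_rot: [180.0, 0.2, 6.6]
force: [0.8, 0.0, -1.5]
gripper_width: 38.2
```

```bash
python3 - <<'E'
from h import *
s=grab_frame('side');q=sensors.state();p=q['ee_pos'];print(q['time_s'],p.round(1),q['ee_rot'].round(1),q['gripper_width'],q['force'].round(1))
crop(s,290,150,400,290,5.5,'g26.png')
P=np.concatenate([cloud(s).reshape(-1,3),cloud(grab_frame('top')).reshape(-1,3)])
m=(abs(P[:,0]-640)<12)&(abs(P[:,1]-66)<65)&(P[:,2]>100)&(P[:,2]<190);print(m.sum(),P[m].round()[:5])
E
```

```text
29.5333 [559.2  -8.3 189.8] [1.8e+02 1.0e-01 6.6e+00] 37.84462836012076 [-0.  -1.2 -2.4]
92 [[648. 102. 164.]
 [646.  91. 166.]
 [650.  96. 164.]
 [651.  89. 167.]
 [646.  89. 164.]]
```

View pics/g26.png

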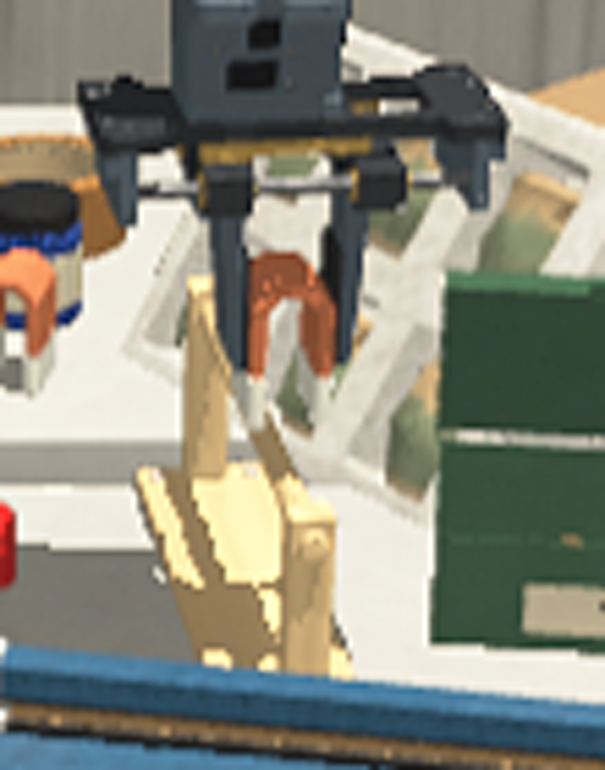

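>>> servo_tool(motion=[2, -9, 0, 0, 0, 0, 30, 2, -8.5, 0, 0, 0, 0, 30, 0, 0, -10, 0, 0, 0, 30, 0, 0, -10, 0, 0, 0, 30, 0, 0, 0, 0, 0, 0, 30, 0, 0, 0, 0, 0, 0, 30, 0, 0, 0, 0, 0, 0, 30])

```text
time_s: 30.17
ee_pos: [564.3, -25.0, 170.2]
ee_rot: [-180.0, 0.0, 6.6]
force: [0.0, 0.8, -1.1]
gripper_width: 38.3
```

```bash
python3 - <<'E'
from h import *
s=grab_frame('side');q=sensors.state();p=q['ee_pos'];print(q['time_s'],p.round(1),q['ee_rot'].round(1),q['gripper_width'],q['force'].round(1))
crop(s,300,170,380,270,8,'g27.png')
import math
a=math.radians(6.6);yx=np.array([-math.sin(a),math.cos(a)]);xx=np.array([math.cos(a),math.sin(a)])
z=p[2]-45.8
for sx in(-19,-11,11,19):
    c=p[:2]+sx*xx-23*yx; print(sx,'front foot',proj(s,(*c,z)).round(1))
for t_ in (-122,-111,-88,0,122):
    b=np.array([553.2,61.7])+t_*yx; print('bar',t_,[proj(s,(*(b+k*xx),108)).round(1).tolist() for k in(-7,0,7)])
E
```

```text
30.2167 [564.5 -25.  170.5] [-180.    -0.     6.6] 38.0520147483717 [ 0.4 -0.6 -0.9]
-19 front foot [337.2 237.6]
-11 front foot [340.4 237.4]
11 front foot [349.2 236.9]
19 front foot [352.3 236.7]
bar -122 [[342.2, 245.5], [345.0, 245.4], [347.7, 245.2]]
bar -111 [[341.3, 243.5], [344.1, 243.4], [346.9, 243.2]]
bar -88 [[339.5, 239.5], [342.3, 239.3], [345.0, 239.1]]
bar 0 [[333.2, 224.8], [335.8, 224.7], [338.5, 224.6]]
bar 122 [[325.4, 206.8], [327.9, 206.6], [330.3, 206.5]]
```

View pics/g27.png

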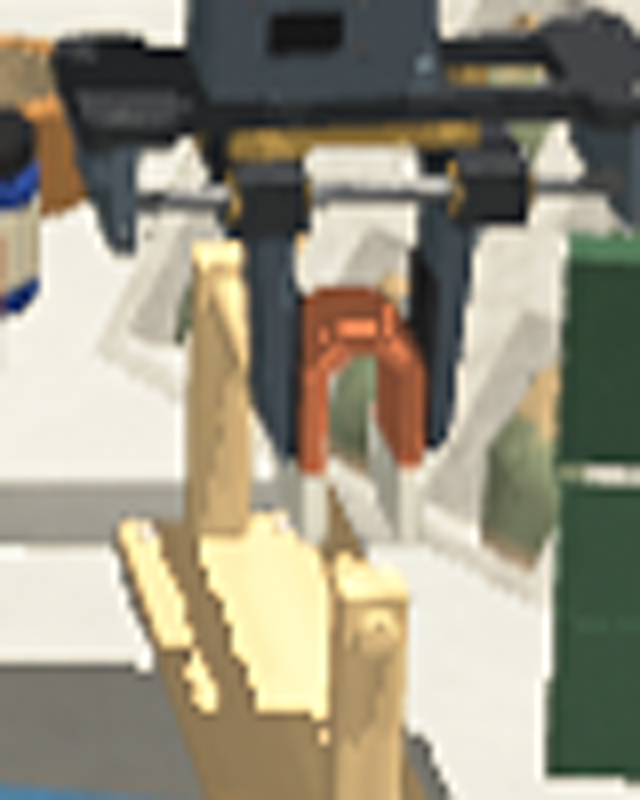

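>>> servo_tool(motion=[-1, 0, -7, 0, 0, 0, 30, 0, 0, -8, 0, 0, 0, 30, 0, 0, -8, 0, 0, 0, 30, 0, 0, 0, 0, 0, 0, 30, 0, 0, 0, 0, 0, 0, 30])

```text
time_s: 30.63
ee_pos: [562.9, -25.1, 146.6]
ee_rot: [-180.0, 0.1, 6.6]
force: [-0.0, -0.7, -0.7]
gripper_width: 37.9
```

```bash
python3 - <<'E'
from h import *
s=grab_frame('side');q=sensors.state();p=q['ee_pos'];print(q['time_s'],p.round(1),q['ee_rot'].round(1),q['gripper_width'],q['force'].round(1))
crop(s,300,170,380,270,8,'g28.png')
E
```

```text
30.6833 [563.3 -25.1 147.1] [-180.     0.     6.6] 38.38159540205233 [ 0.4 -0.  -1.7]
```

View pics/g28.png

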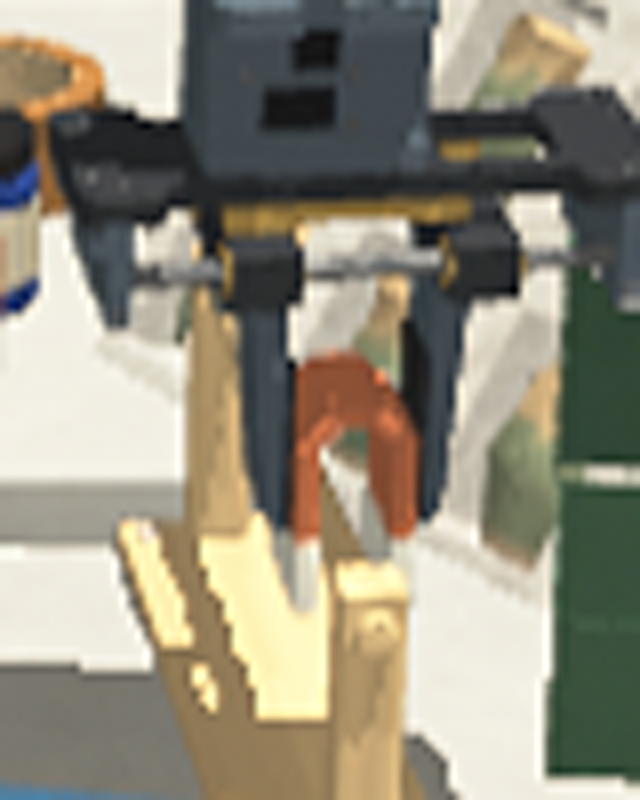

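Feet (z≈101) are past the bar top without contact; bar seen between the legs. Lower to just touching.

>>> servo_tool(motion=[0, 0, -10, 0, 0, 0, 30, 0, 0, -12, 0, 0, 0, 30, 0, 0, -12, 0, 0, 0, 30, 0, 0, -8, 0, 0, 0, 30, 0, 0, -4, 0, 0, 0, 30, 0, 0, 0, 0, 0, 0, 30, 0, 0, 0, 0, 0, 0, 30])

```text
time_s: 31.27
ee_pos: [563.6, -25.2, 101.6]
ee_rot: [180.0, -0.0, 6.6]
force: [1.0, 0.3, -1.0]
gripper_width: 38.2
```

>>> servo_tool(motion=[0, 0, -2, 0, 0, 0, 30, 0, 0, 0, 0, 0, 0, 30, 0, 0, 0, 0, 0, 0, 50, 0, 0, 0, 0, 0, 0, 60, 0, 0, 0, 0, 0, 0, 60, 0, 0, 0, 0, 0, 0, 60])

```text
time_s: 31.77
ee_pos: [563.6, -25.2, 99.8]
ee_rot: [180.0, -0.0, 6.6]
force: [-0.0, -0.0, 0.3]
gripper_width: 54.7
```

```bash
python3 - <<'E'
from h import *
s=grab_frame('side');q=sensors.state();p=q['ee_pos'];print(q['time_s'],p.round(1),q['ee_rot'].round(1),q['gripper_width'],q['force'].round(1))
crop(s,300,170,380,270,8,'g29.png')
E
```

```text
31.8167 [563.6 -25.2  99.7] [180.   -0.    6.6] 54.395133965776786 [ 0.6  0.3 -0.8]
```

View pics/g29.png

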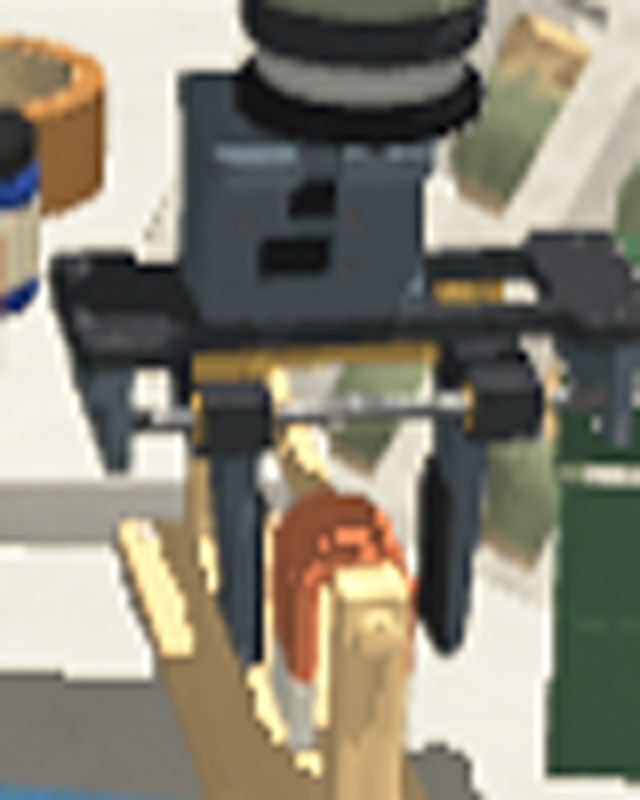

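>>> servo_tool(motion=[0, 0, 10, 0, 0, 0, 70, 0, 0, 22, 0, 0, 0, 70, 0, 0, 28, 0, 0, 0, 70, 0, 0, 28, 0, 0, 0, 70, -15, 0, 10, 0, 0, 0, 70, -27, 5, 0, 0, 0, 0, 65, -27, 10, 0, 0, 0, 0, 65, -27, 15, 0, 0, 0, 0, 65, -27, 15, 0, 0, 0, 0, 65, 0, 0, 0, 0, 0, 0, 65])

```text
time_s: 32.65
ee_pos: [435.2, 21.4, 198.0]
ee_rot: [-179.9, 0.2, 6.7]
force: [-0.3, 0.3, 0.3]
gripper_width: 59.7
```

```bash
python3 - <<'E'
from h import *
s=grab_frame('side');q=sensors.state();p=q['ee_pos'];print(q['time_s'],p.round(1),q['ee_rot'].round(1),q['gripper_width'],q['force'].round(1))
crop(s,300,170,380,270,8,'g30.png')
t=grab_frame('top');crop(t,110,110,370,310,3,'g30t.png')
P=np.concatenate([cloud(s).reshape(-1,3),cloud(t).reshape(-1,3)])
for x in range(580,360,-15):
    r=[]
    for y in range(440,220,-15):
        m=(abs(P[...,0]-x)<8)&(abs(P[...,1]-y)<8); r.append(int(P[m][:,2].max()) if m.any() else -99)
    print(x,r)
E
```

```text
32.7 [438.3  20.6 198.4] [-180.    -0.     6.7] 59.252797735198435 [0.7 0.3 0.3]
580 [166, 163, 152, 121, 130, 102, 98, 95, 70, 52, 28, 22, 9, 2, -99]
565 [136, 139, 129, 108, 102, 93, 70, 63, 50, 45, 31, 5, 0, -99, -99]
550 [5, 105, 111, 97, 84, 65, 51, 32, 25, 13, 4, 5, -3, -99, -99]
535 [5, 71, 77, 77, 64, 39, 39, 8, 7, 3, 5, 4, -7, -99, -99]
520 [2, 4, 50, 54, 44, 36, 12, 3, 5, 4, 4, 4, -2, -99, -99]
505 [2, 4, 3, 23, 23, 23, 5, 6, 6, 6, 4, 4, 0, -99, -99]
490 [3, 2, 5, 5, 4, 6, 3, 4, 4, 3, 3, 4, 0, -99, -99]
475 [78, 77, 69, 4, 3, 5, 4, 5, 4, 4, 4, 3, -1, -99, -99]
460 [77, 78, 76, 72, 0, 71, 69, 67, 67, 4, 4, 8, -2, -99, -99]
445 [79, 78, 78, 4, 0, 76, 74, 74, 74, 52, 3, 8, -1, -99, -99]
430 [78, 78, 75, 2, 1, 72, 75, 72, 69, 5, 4, 2, 0, -99, -99]
415 [73, 70, 4, 3, 4, 3, 61, 64, 63, 6, 2, 6, 0, -99, -99]
400 [4, 4, 3, 3, 6, 4, 1, 2, 5, 4, 3, 1, -1, -99, -99]
385 [6, 3, 4, 5, 4, 2, 4, 5, 5, 5, 5, 6, 0, -99, -99]
370 [4, 64, 66, 68, 66, 64, 4, 4, 6, 4, 3, 5, 2, -99, -99]
```

View pics/g30.png

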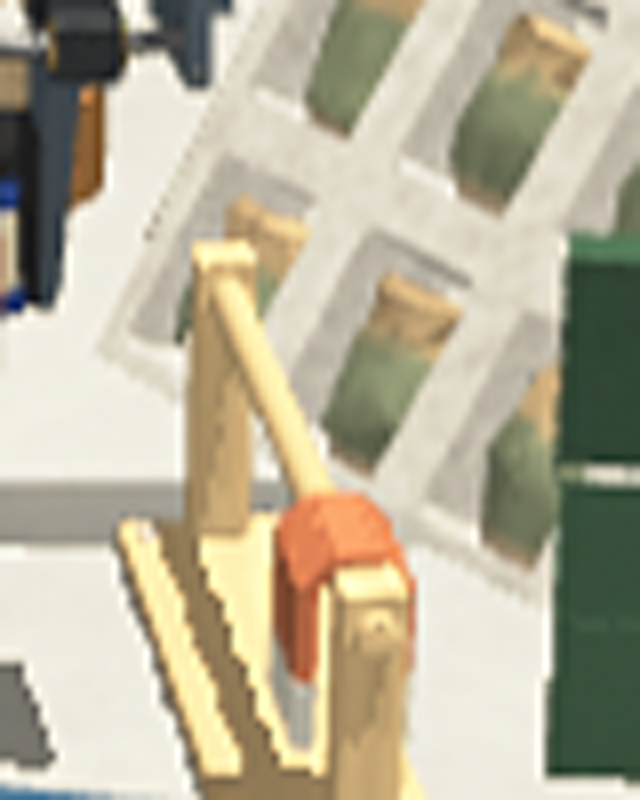

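View pics/g30t.png

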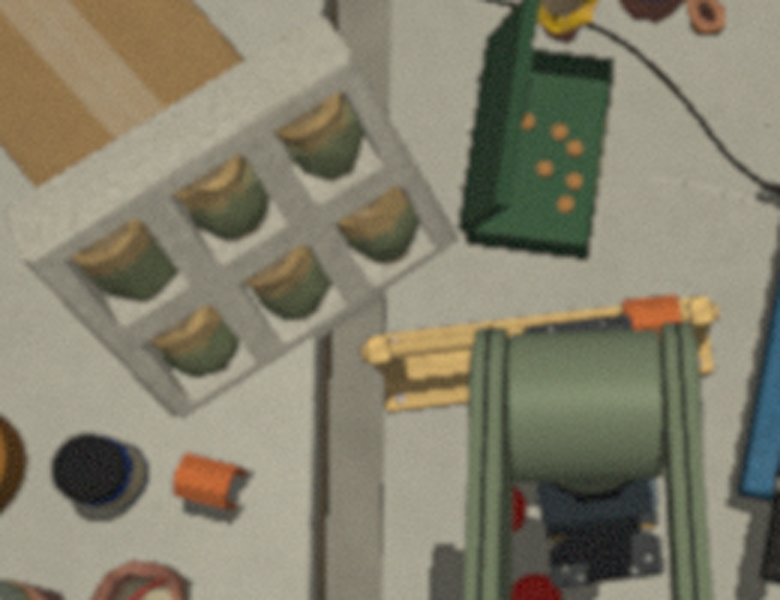

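>>> servo_tool(motion=[0, 30, 0, 0, 0, -0.04, 65, 0, 33, 0, 0, 0, -0.04, 65, 0, 33, 0, 0, 0, -0.04, 65, 0, 33, 0, 0, 0, -0.04, 65, 0, 33, 0, 0, 0, -0.04, 65, 0, 33, 0, 0, 0, -0.04, 65, 0, 33, 0, 0, 0, -0.04, 65, 0, 33, 0, 0, 0, -0.04, 65, 0, 33, 0, 0, 0, -0.04, 65, 0, 25, 0, 0, 0, -0.04, 65])

```text
time_s: 33.58
ee_pos: [441.9, 341.9, 197.7]
ee_rot: [-179.9, -0.1, -16.4]
force: [0.6, 0.5, 0.9]
gripper_width: 59.5
```

>>> servo_tool(motion=[0, 0, -20, 0, 0, 0, 65, 0, 0, -25, 0, 0, 0, 65, 0, 0, -23, 0, 0, 0, 65, 0, 0, 0, 0, 0, 0, 65, 0, 0, 0, 0, 0, 0, 65, 0, 0, 0, 0, 0, 0, 65])

```text
time_s: 34.08
ee_pos: [442.0, 339.5, 130.7]
ee_rot: [-179.9, -0.1, -16.3]
force: [-0.5, 0.7, 1.3]
gripper_width: 59.6
```

```bash
python3 - <<'E'
from h import *
s=grab_frame('side');q=sensors.state();p=q['ee_pos'];print(q['time_s'],p.round(1),q['ee_rot'].round(1),q['gripper_width'],q['force'].round(1))
crop(s,240,120,340,220,7,'g31.png')
print(proj(s,(*p[:2],35)))
m=omask(s)[185:216,280:305];vv,uu=np.nonzero(m);print(uu.min()+280,uu.max()+281)
E
```

```text
34.1333 [442.  339.6 131.1] [-1.798e+02 -1.000e-01 -1.630e+01] 59.19377507543629 [0.1 0.1 0.2]
[292.9452289  208.62419105]
285 300
```

View pics/g31.png

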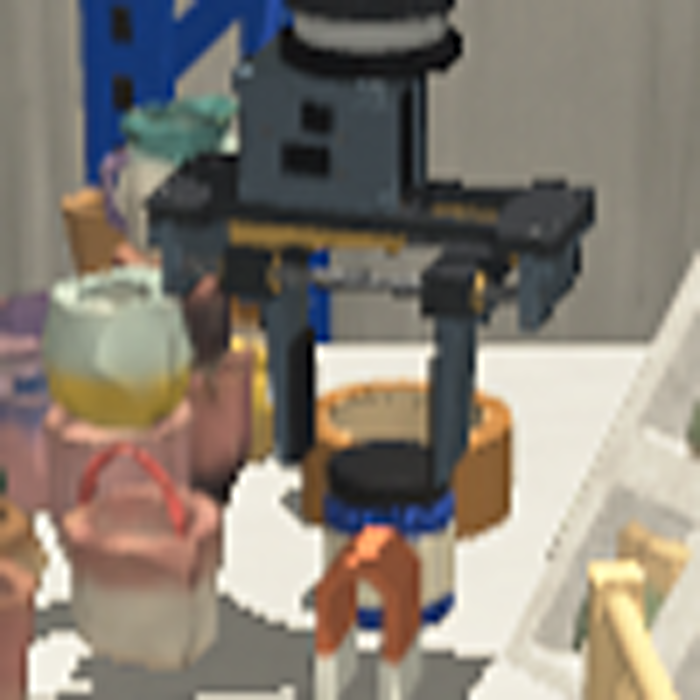

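>>> servo_tool(motion=[-2.5, 0, -20, 0, 0, 0, 65, 0, 0, -22, 0, 0, 0, 65, 0, 0, -20, 0, 0, 0, 65, 0, 0, -15, 0, 0, 0, 65, 0, 0, -6, 0, 0, 0, 65, 0, 0, 0, 0, 0, 0, 65, 0, 0, 0, 0, 0, 0, 65])

```text
time_s: 34.72
ee_pos: [438.9, 339.4, 47.7]
ee_rot: [-179.9, -0.1, -16.3]
force: [-0.1, 0.5, 0.6]
gripper_width: 59.1
```

```bash
python3 - <<'E'
from h import *
s=grab_frame('side');q=sensors.state();p=q['ee_pos'];print(q['time_s'],p.round(1),q['ee_rot'].round(1),q['gripper_width'],q['force'].round(1))
crop(s,240,140,340,240,7,'g32.png')
E
```

```text
34.7667 [439.  339.6  48. ] [-1.799e+02 -1.000e-01 -1.630e+01] 59.06955580972826 [ 0.1 -0.8  0.5]
```

View pics/g32.png

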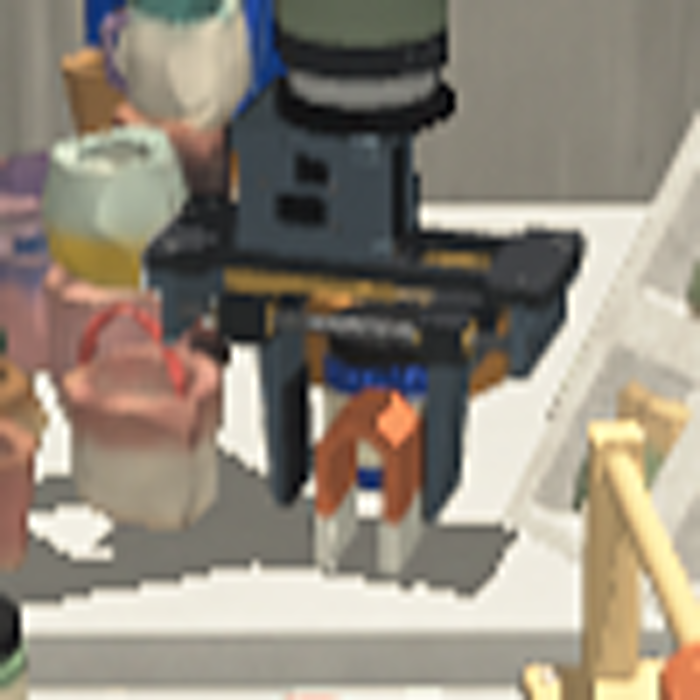

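Straddles it. Close.

>>> servo_tool(motion=[0, 0, -2, 0, 0, 0, 65, 0, 0, 0, 0, 0, 0, 30, 0, 0, 0, 0, 0, 0, 30, 0, 0, 0, 0, 0, 0, 30, 0, 0, 0, 0, 0, 0, 30, 0, 0, 0, 0, 0, 0, 30, 0, 0, 0, 0, 0, 0, 30, 0, 0, 0, 0, 0, 0, 30])

```text
time_s: 35.43
ee_pos: [438.0, 339.0, 44.8]
ee_rot: [-180.0, -0.0, -16.3]
force: [-0.3, 0.2, 3.3]
gripper_width: 38.3
```

>>> servo_tool(motion=[0, 0, 10, 0, 0, 0, 30, 0, 0, 25, 0, 0, 0, 30, 0, 0, 25, 0, 0, 0, 30, 0, 0, 25, 0, 0, 0, 30, 0, 0, 25, 0, 0, 0, 30, 0, 0, 25, 0, 0, 0, 30, 0, -10, 12, 0, 0, 0, 30, 0, 0, 0, 0, 0, 0, 30])

```text
time_s: 36.1
ee_pos: [438.9, 328.2, 194.4]
ee_rot: [-179.8, -0.2, -16.3]
force: [-0.1, -0.9, -0.8]
gripper_width: 38.2
```

```bash
python3 - <<'E'
from h import *
s=grab_frame('side');q=sensors.state();p=q['ee_pos'];print(q['time_s'],p.round(1),q['ee_rot'].round(1),q['gripper_width'],q['force'].round(1))
crop(s,220,80,380,240,4.5,'g33.png')
E
```

```text
36.15 [438.1 328.1 192.3] [-1.799e+02 -1.000e-01 -1.640e+01] 38.19346671803834 [ 0.2  0.5 -1.5]
```

View pics/g33.png

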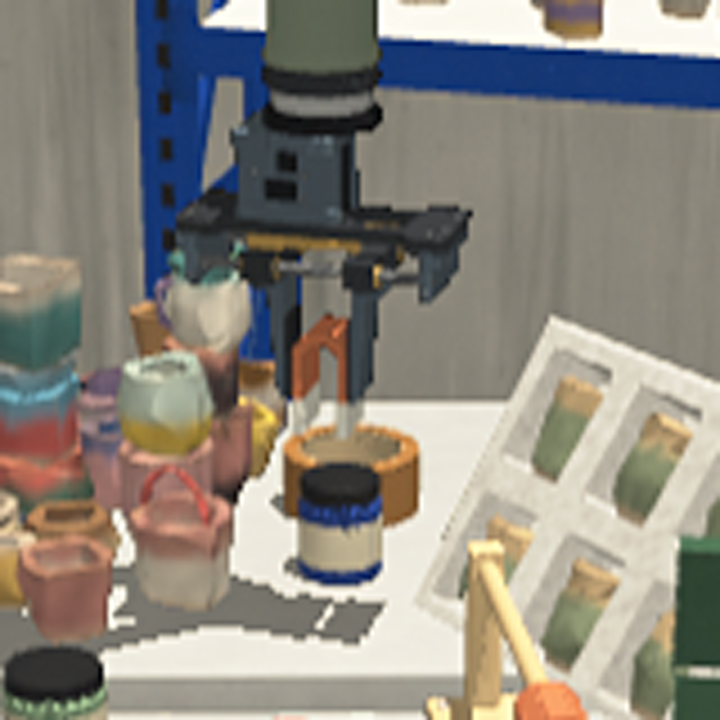

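>>> servo_tool(motion=[6, -25, 0, 0, 0, 0.04, 30, 12, -30, 0, 0, 0, 0.04, 30, 12, -30, 0, 0, 0, 0.04, 30, 12, -30, 0, 0, 0, 0.04, 30, 12, -30, 0, 0, 0, 0.04, 30, 12, -30, 0, 0, 0, 0.04, 30, 12, -30, 0, 0, 0, 0.04, 30, 12, -30, 0, 0, 0, 0.04, 30, 12, -30, 0, 0, 0, 0.04, 30, 12, -25, 0, 0, 0, 0.04, 30])

```text
time_s: 36.98
ee_pos: [550.9, 36.6, 189.1]
ee_rot: [180.0, 0.3, 6.7]
force: [1.2, 1.1, -1.2]
gripper_width: 38.1
```

>>> servo_tool(motion=[4, -4, -10, 0, 0, 0, 30, 0, 0, -10, 0, 0, 0, 30, 0, 0, 0, 0, 0, 0, 30, 0, 0, 0, 0, 0, 0, 30, 0, 0, 0, 0, 0, 0, 30, 0, 0, 0, 0, 0, 0, 30])

```text
time_s: 37.48
ee_pos: [555.7, 35.9, 171.6]
ee_rot: [-180.0, -0.0, 6.7]
force: [0.5, -0.6, -1.2]
gripper_width: 38.1
```

```bash
cat > sb.py <<'E'
from h import *
import math,sys
s=grab_frame('side');q=sensors.state();p=q['ee_pos'];print(q['time_s'],p.round(1),q['ee_rot'].round(1),q['gripper_width'],q['force'].round(1))
crop(s,300,150,380,250,8,sys.argv[1])
a=math.radians(6.6);yx=np.array([-math.sin(a),math.cos(a)]);xx=np.array([math.cos(a),math.sin(a)])
z=p[2]-44.8
print('front feet u',[proj(s,(*(p[:2]+sx*xx-23*yx),z)).round(1).tolist() for sx in(-19,-11,11,19)])
E
python3 sb.py g34.png
```

```text
37.5333 [555.8  35.8 171.8] [-180.    -0.     6.7] 38.31095556340135 [-0.2  0.1 -0.6]
front feet u [[332.1, 226.3], [335.2, 226.1], [343.7, 225.7], [346.8, 225.5]]
```

View pics/g34.png

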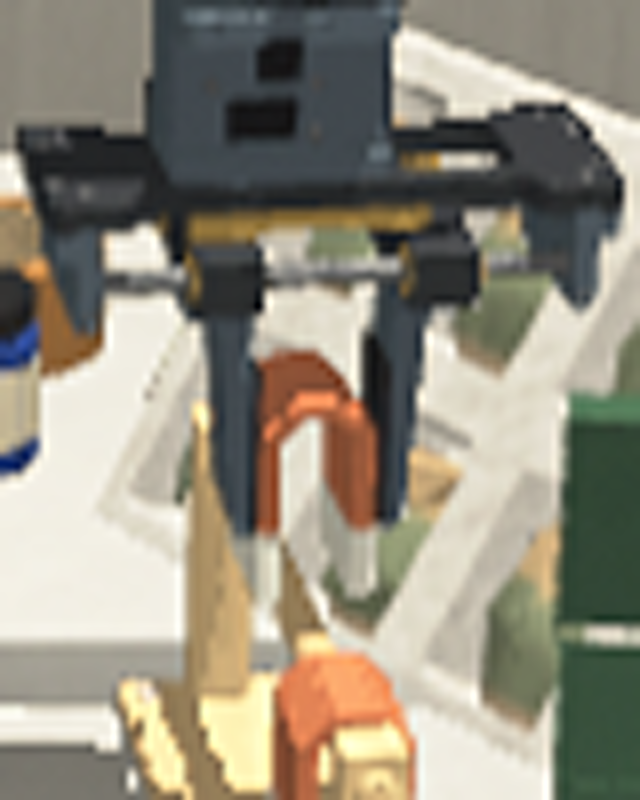

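>>> servo_tool(motion=[1, -5.5, -7, 0, 0, 0, 30, 0, 0, -9, 0, 0, 0, 30, 0, 0, -9, 0, 0, 0, 30, 0, 0, 0, 0, 0, 0, 30, 0, 0, 0, 0, 0, 0, 30])

```text
time_s: 37.95
ee_pos: [556.2, 29.3, 145.4]
ee_rot: [-180.0, 0.1, 6.6]
force: [0.4, 0.9, -1.0]
gripper_width: 38.3
```

```bash
python3 sb.py g35.png
```

```text
38.0 [556.7  29.3 146. ] [-180.     0.     6.6] 38.36427456982647 [-0.4 -0.6 -1.2]
front feet u [[332.3, 236.6], [335.4, 236.4], [343.9, 235.9], [347.0, 235.8]]
```

View pics/g35.png

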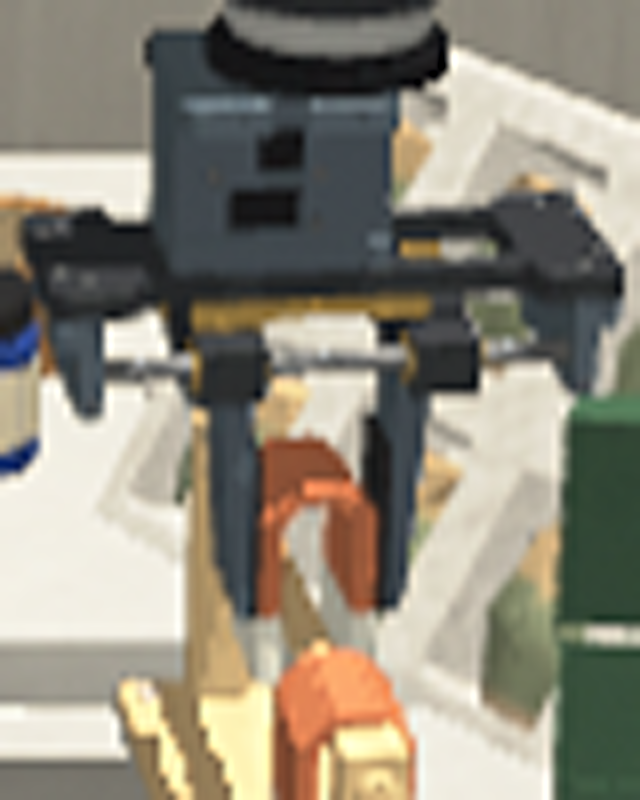

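>>> servo_tool(motion=[0, 0, -10, 0, 0, 0, 30, 0, 0, -12, 0, 0, 0, 30, 0, 0, -10, 0, 0, 0, 30, 0, 0, -8, 0, 0, 0, 30, 0, 0, -5, 0, 0, 0, 30, 0, 0, 0, 0, 0, 0, 30, 0, 0, 0, 0, 0, 0, 30])

```text
time_s: 38.58
ee_pos: [556.9, 29.4, 101.3]
ee_rot: [-180.0, 0.0, 6.6]
force: [0.4, -0.7, -0.8]
gripper_width: 38.3
```

>>> servo_tool(motion=[0, 0, -2.5, 0, 0, 0, 30, 0, 0, 0, 0, 0, 0, 30, 0, 0, 0, 0, 0, 0, 50, 0, 0, 0, 0, 0, 0, 60, 0, 0, 0, 0, 0, 0, 60, 0, 0, 0, 0, 0, 0, 60])

```text
time_s: 39.08
ee_pos: [557.1, 29.4, 99.3]
ee_rot: [180.0, -0.0, 6.6]
force: [-0.5, -0.2, -0.5]
gripper_width: 54.6
```

```bash
python3 sb.py g36.png
```

```text
39.1333 [557.1  29.4  99.2] [180.   -0.    6.6] 54.733102173165804 [ 0.1  0.1 -0.6]
front feet u [[332.0, 252.8], [335.0, 252.7], [343.4, 252.2], [346.4, 252.0]]
```

View pics/g36.png

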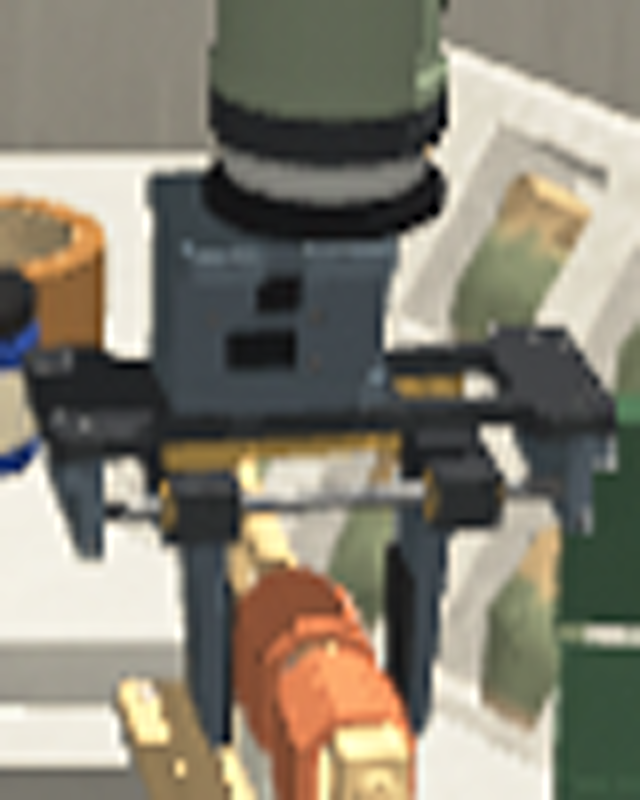

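Retract up and back, clear of all, and check everything.

>>> servo_tool(motion=[0, 0, 10, 0, 0, 0, 65, 0, 0, 22, 0, 0, 0, 65, 0, 0, 28, 0, 0, 0, 65, 0, 0, 28, 0, 0, 0, 65, 0, 0, 20, 0, 0, 0, 65, -30, 0, 5, 0, 0, 0, 65, -35, 0, 5, 0, 0, 0, 65, -35, 0, 5, 0, 0, 0, 65, -35, 0, 5, 0, 0, 0, 65, -35, 0, 0, 0, 0, 0, 65])

```text
time_s: 39.97
ee_pos: [385.8, 29.4, 228.4]
ee_rot: [180.0, -0.2, 6.6]
force: [0.2, -0.1, 0.9]
gripper_width: 58.9
```

>>> servo_tool(motion=[-20, 0, 0, 0, 0, 0, 65, 0, 0, 0, 0, 0, 0, 65, 0, 0, 0, 0, 0, 0, 65, 0, 0, 0, 0, 0, 0, 65, 0, 0, 0, 0, 0, 0, 65])

```text
time_s: 40.38
ee_pos: [368.2, 29.4, 227.4]
ee_rot: [180.0, -0.1, 6.6]
force: [-0.8, 0.4, -0.1]
gripper_width: 59.0
```

```bash
python3 - <<'E'
from h import *
s=grab_frame('side');t=grab_frame('top');q=sensors.state();print(q['time_s'],q['ee_pos'].round(1),q['force'].round(1),abs(q['qvel']).max())
cv2.imwrite('pics/fs.png',s['image'][:,:,::-1]);crop(t,210,180,500,330,2.7,'ft.png');crop(s,300,190,400,370,4,'fs2.png')
P=cloud(t);Q=cloud(s);m=omask(t);m2=omask(s)
for n,M,C in(('t',m,P),('s',m2,Q)):
    k=(M>0)&(abs(C[...,0]-560)<45)&(C[...,1]>-80)&(C[...,1]<220);p=C[k];print(n,len(p),np.percentile(p[:,2],[50,95,99]).round(1),p.mean(0).round(1),np.percentile(p[:,1],[1,99]).round())
    k=(abs(C[...,0]-563)<15)&(abs(C[...,1]+342)<15)&(C[...,2]>90);print('cap',C[k].mean(0).round(1) if k.any() else None,np.percentile(C[k][:,2],[50,95]).round(1))
E
```

```text
40.4833 [367.9  29.4 227. ] [-0.8  0.2  0.3] 0.5117781856867349
t 588 [119.1 124.3 125.5] [558.    6.  116.3] [-47.  60.]
cap [ 563.2 -341.7  105.3] [105.3 108.7]
s 391 [114.4 122.4 123.5] [553.5  -4.5 110. ] [-55.  59.]
cap [ 562.9 -342.9  103.8] [103.8 106.1]
```

View pics/fs.png

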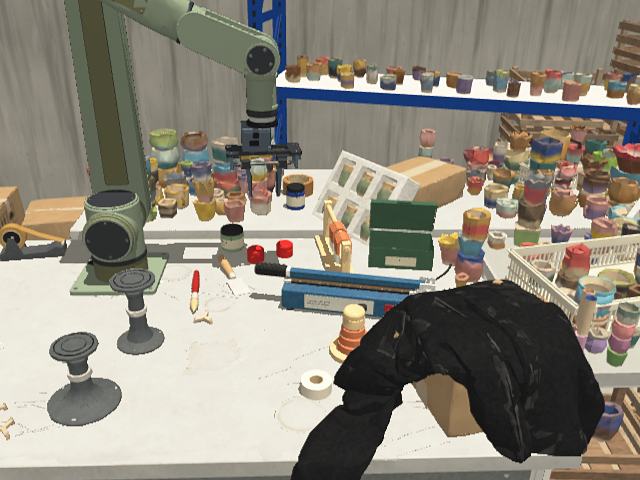

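View pics/ft.png

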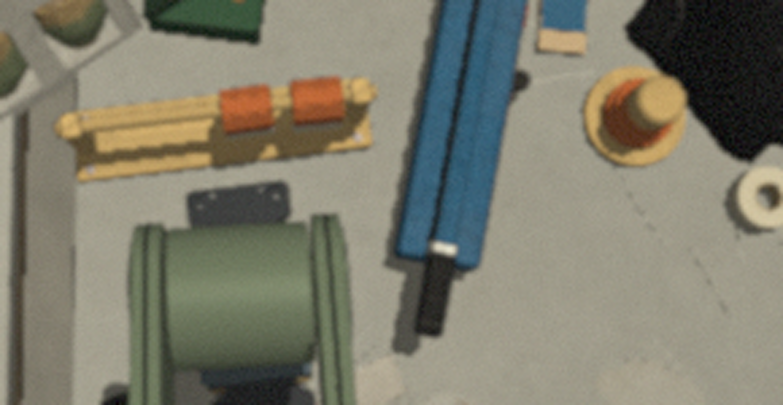

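View pics/fs2.png

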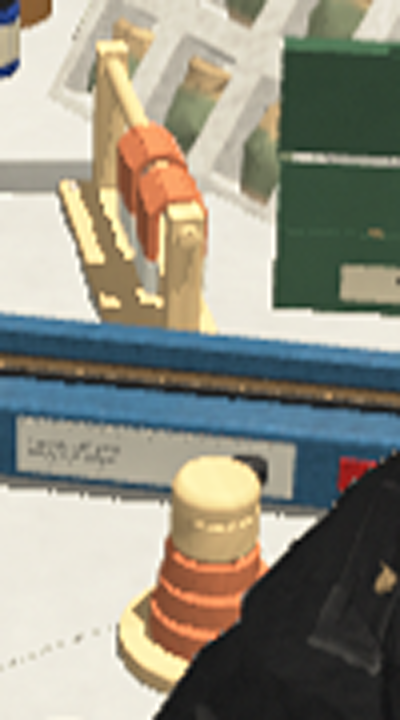

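```bash
python3 - <<'E'
from workcell import env
print(env.job_done())
E
```

```text
the job is handed in; nothing more can be done
None
```

I threaded the large, medium and small rings onto the post in that order and set the wooden cap on top. I then hung both saddle tiles astride the bar; only two were visible in the camera views. The job was handed in at about 40.5 s.

- **Rings and cap:** In the last pictures the rings are stacked flat, largest at the bottom. The cap's top reads 104–105 mm, against 106 mm expected. Its axis is within about 1–2 mm of where I put the post's axis.
- **Saddles:** Both lie along the bar between the uprights, side by side, with their tops at about 123 mm as expected.
- **Bystanders and robot:** The jar, label roll and test tile looked unmoved in the pictures. The arm was clear of everything, with no force beyond sensor noise.
- **What disagreed:** The two cameras differed by about 2 mm in x. They also differed by up to 9 mm in y, counting rays cast onto a plane of known height. I corrected for this from the grasps and by checking each piece against the post or bar before lowering it.
- **Ring knock:** I saw no ring knocked aside during the run.

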